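# Weigh the hooked counterweight on the spring balance

### The arm

A 6-joint arm with a two-finger parallel gripper is mounted at the origin on the work surface. World frame = base frame: x ahead of the robot, y to its left, z up, the work surface at z = 0. Lengths are in mm, angles in degrees, forces in N, time in s.
With the tool pointing down it reaches from about 300 to 850 mm from the base axis. Payload 4.2 kg.
Tool frame: the origin (TCP) lies at the very end of the fingers, on their centre line; the grasp point (between the pads) lies 19 mm behind it; z points along the fingers, y is the direction in which the jaws open and shut (so a half turn about z gives the same grasp; the last joint's range is limited). The gripper opens to 91 mm and grips with 3 to 60 N. Pads are 32 mm wide; open, the fingers measure 118 mm over their backs; the gripper's body (76 mm by 178 mm) begins 60 mm behind the grasp point.
Start: joints at [68.87, 18.312, 89.639, -0, 72.044, -1.146], TCP at [196.521, 540.391, 213.976] pointing down, gripper open.
Joint ranges: [-177.97, 177.97], [-48.28, 115.42], [12.27, 149.76], [-77.06, 257.06], [2.81, 150.46], [-146.56, 146.56]. Speed limits (degrees/s): [147.25, 147.25, 180, 180, 180, 180].

### API

Orientations are given as [roll, pitch, yaw] about the fixed x, y, z axes, in that order (R = Rz(yaw) Ry(pitch) Rx(roll)).
In Python, from workcell import env gives the robot as it stands. The module is installed in compiled form; this text tells all that it offers.
- The arm moves only by the tool arm_command, never from a script. Its argument "targets" is a list of rows, each a list of 5 numbers: the closure, from 0 (fully open) to 1 (shut), then the shift along the tool's x, y, z each as a share of 50 cm, from -1 to 1, then the turn about the tool's z as a share of pi/4 rad, from -1 to 1. A call has 1 to 8 rows; each row is the pose to reach, as a shift and turn from the pose measured when the call began, along the tool's axes at that moment; what a row does not reach only later rows make up. A row lasts 1/12 s, in which the tool goes at most 41.7 mm and 7.16 degrees, less where a joint would pass 70% of its speed; a pose out of reach is approached as far as the arm can. A call with a number of a shift or a turn outside -1 to 1 is refused whole. A call with a gripper value outside its range is refused whole. The fingers move at their own pace and stop on an object; "squeeze" is the grip in N (left out, the last holds). Time passes only in rows, so rows that repeat a pose let the fingers close. It gives the time, the measured TCP pose, the force and the opening at its end, in the units of the state.
- env.state(): the state, without advancing time (a new reading comes with each control period).
- env.grab_frame(name): name is "side" or "top" or "wrist"; returns the picture (384x512x3 uint8, red, green, blue); there is no depth.
- env.camera_params(name): a dict with "camera_matrix" (3x3 intrinsics, pixels), "R" (3x3) and "t" (3): a world point X has camera coordinates R X + t; the wrist camera has in their place "hand_eye" (4x4, takes a point from camera to tool coordinates, whose origin is the TCP and whose axes are the flange's). Camera axes: x right, y down, z forward; pixel columns grow to the right and rows downward; lengths in mm; the calibration is good to about 2 mm. A picture is of the moment at which its call begins: read the wrist's pose just before it. camera_params takes no time and is no camera call.
- env.job_done(): hands the job in, once; it reports no verdict.
The state is a dict: "time_s": time; "qpos": joint angles; "qvel": joint speeds; "effort": joint torques, N m; "ee_pos": TCP position; "ee_rot": TCP orientation; "force": force on the tool from outside, world axes, zero at the start; "torque": the same for the moment, N m; "gripper_width": finger opening in mm.
Only numpy, scipy, OpenCV 4.12 (cv2) and the standard library are available. Lean on these libraries where they do the work, as an engineer would, in place of code of your own. Each camera call takes 0.05 s, during which the arm holds its last target.

### The job

Weigh the cast-iron counterweight that has the open hook: pass its hook through the eye under the spring balance and lower it gently until the balance carries all of it, and only then let go, so that the balance neither jerks nor bounces. Leave it hanging still and free on the eye by the bow of its hook, do not drag the balance down to its stop, and leave the other things on the table as they are.

Things in the scene. Friction and masses are not known exactly. Their poses are not given: they have to be found in the camera images.
- hook_weight: Dark cast-iron counterweight with an OPEN HOOK on top, 0.47 to 0.92 kg (hidden). Block 36 (x) x 34 (y) x 90 (z) mm, centre of mass 57 mm up; boss 32 mm wide to z 102, 8 mm round shank on the axis to z 145, then the hook to z 189. Origin: centre of the underside, z up the shank. Starts upright on the robot's left, the hook's open side (-x) facing left (+y) within 30 deg.
- hook_bow (a point): Point of hook_weight at (0, 0, 185) mm in its frame, axes alike: middle of the bar at the top of the bow. The hook is 8 mm round bar bent in the x-z plane on a circle of 20 mm centre-line radius (32 mm inside) about (0, 0, 165) mm: from the shank up the +x side, over the bow, down the -x side to the tip.
- hook_tip (a point): Point of hook_weight at (-20, 0, 167) mm in its frame, axes alike: centre of the rounded free tip of the hook, 85 degrees of arc beyond the bow. Between the tip and the shank the hook is open, towards -x.
- scale_stand: Grey stand with a tubular spring balance, fixed. Origin on the table right under the eye. In its frame, mm: base plate x -20..280, y -80..80, 10 high; post 30 square at x 240, 610 high; arm 30 square above the eye, underside at 580; balance tube 29 wide right above the eye, z 352..540, its hanger up to the arm; below it a 7 mm rod (12 mm collar) down to the eye.
- eye (a point): Centre of the closed steel ring (eye) at the rod's lower end: hole 20 mm, bar 6 mm, 32 mm outside; 300 mm above the table when unloaded. The ring stands upright: its x axis (the stand's x: level, to the robot's right within 20 deg) is the hole's axis, z is up. It moves only up and down with the rod. A load hung well has hook_bow about 6 mm below this centre.
- scale_rod (a joint): How far rod and eye are pulled down, in m: 0 unloaded, stop at 0.080. Spring of 150 N/m, lightly damped: the counterweight will sink it by 30 to 61 mm according to its mass. A small pointer on the tube's +y face shows it.
- ring_weight: Bystander: the same iron block, 36 x 34 x 90 mm, but with a CLOSED ring of 44 mm outside on top, 154 mm high in all. Origin: centre of the underside. The two counterweights stand in two places, either way round.
- hammer: Bystander: a hammer lying on the table left of the counterweights, about 0.3 m long.
- bucket: Bystander: a small red open bucket, 90 mm across, 100 mm high, beyond the balance. Origin: centre of the underside.

How it is judged:
By the outcome, as a careful person would: the job done as asked, in the order asked, and still so for the second after the job is handed in, with the robot touching nothing.
It also fails if it takes over 58 s, if anything falls off the work surface, if the arm or the gripper's body presses on something with over 40 N, if the wrist force passes 120 N, or if a joint passes its speed limit or range.

## Working session

There is one attempt and no reset: what is moved stays moved. The work goes in short steps, Python scripts to look and compute and a tool call to move; the robot and the scene stay as the last step left them, time stands still between calls to the robot, and variables do not carry over. Pictures are saved under pics/ and viewed, and the job is handed in when it is done.

Besides the shell and the picture viewer there is one more tool, called after "Emit:" as name(argument=value, ...) on one line, values as JSON. arm_command: Moves the arm, as the interface text tells. Shift numbers are shares of 50 cm and turn numbers shares of pi/4 rad, none past 1 either way. Its arguments: {"type":"object","properties":{"targets":{"type":"array"},"squeeze":{"type":"number"}},"required":["targets"]}

```bash
mkdir -p pics
python3 - <<'E'
from workcell import env
import cv2,numpy as np
np.set_printoptions(precision=3,suppress=True)
s=env.state();print(s)
for n in ["side","top","wrist"]:
    print(n,env.camera_params(n))
    cv2.imwrite(f"pics/{n}0.png",env.grab_frame(n)[:,:,::-1])
E
```

```text
{'time_s': 0.0, 'qpos': array([68.87 , 18.35 , 89.707, -0.001, 72.044, -1.146]), 'qvel': array([ 0.009, -0.008, -0.065,  0.064,  0.014, -0.038]), 'effort': array([  0.002, -41.245, -23.198,   0.073,   0.046,  -0.   ]), 'ee_pos': array([196.327, 539.902, 213.131]), 'ee_rot': array([-179.899,   -0.001,  160.017]), 'force': array([-0.995, -0.917, -0.125]), 'torque': array([ 0.011, -0.048,  0.002]), 'gripper_width': 91.40888191454592}
side {'camera_matrix': array([[467.844,   0.   , 248.312],
       [  0.   , 467.844, 191.507],
       [  0.   ,   0.   ,   1.   ]]), 'R': array([[ 0.801, -0.598, -0.021],
       [-0.37 , -0.466, -0.804],
       [ 0.471,  0.652, -0.595]]), 't': array([-358.923,  444.917,  929.169])}
top {'camera_matrix': array([[452.346,   0.   , 257.715],
       [  0.   , 452.346, 195.651],
       [  0.   ,   0.   ,   1.   ]]), 'R': array([[ 0.023, -0.999,  0.023],
       [-0.984, -0.027, -0.177],
       [ 0.178, -0.019, -0.984]]), 't': array([  95.816,  630.256, 1440.038])}
wrist {'camera_matrix': array([[266.157,   0.   , 257.212],
       [  0.   , 266.157, 189.557],
       [  0.   ,   0.   ,   1.   ]]), 'hand_eye': array([[   0.   ,   -0.967,   -0.254,   71.023],
       [   1.   ,    0.   ,   -0.001,   -1.105],
       [   0.001,   -0.254,    0.967, -169.794],
       [   0.   ,    0.   ,    0.   ,    1.   ]])}
```

View pics/side0.png

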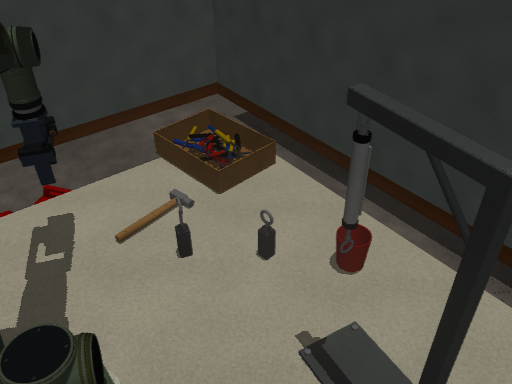

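View pics/top0.png

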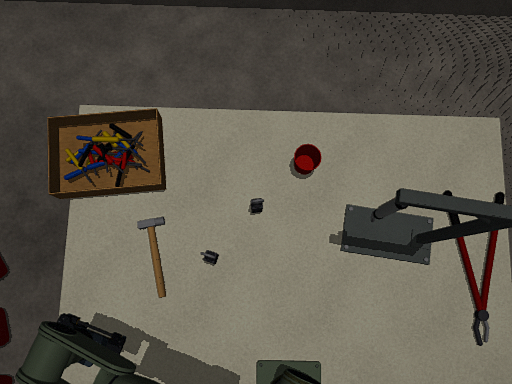

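View pics/wrist0.png

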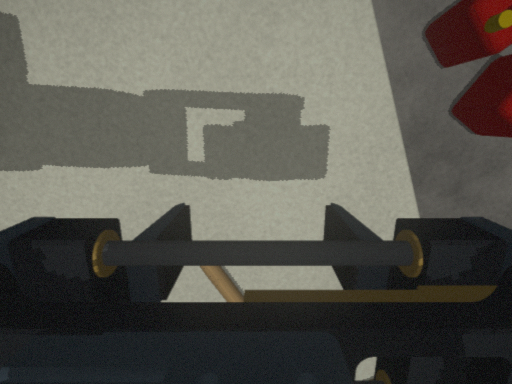

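Run:
```python
import cv2,numpy as np
a=cv2.imread("pics/side0.png")[180:270,150:290]; b=cv2.imread("pics/top0.png")[190:270,190:290]
c=cv2.imread("pics/side0.png")[90:260,310:400];d=cv2.imread("pics/top0.png")[180:280,320:440]
for n,i,k in(("a",a,5),("b",b,6),("c",c,3.5),("d",d,5)):
    j=cv2.resize(i,None,fx=k,fy=k,interpolation=cv2.INTER_CUBIC)
    j=cv2.convertScaleAbs(j,alpha=1.8,beta=10)
    cv2.imwrite(f"pics/z_{n}.png",j)
```

```text
(no output)
```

View pics/z_a.png

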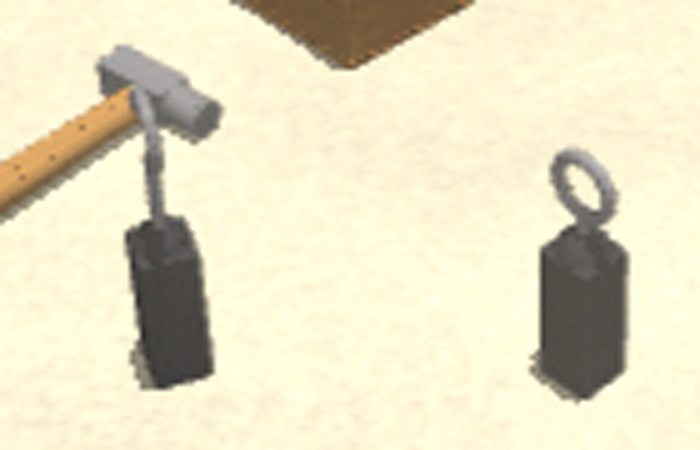

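View pics/z_b.png

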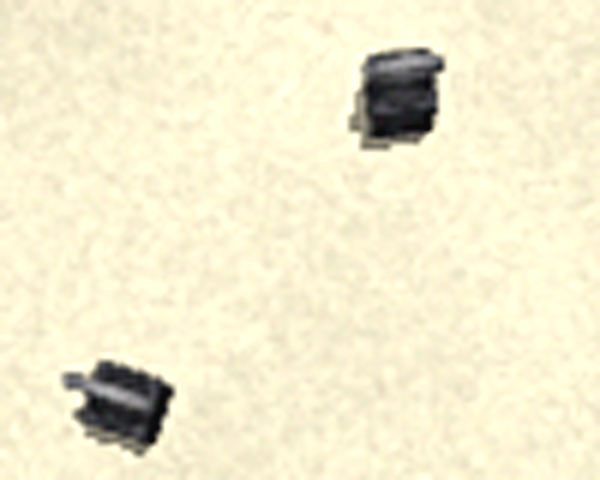

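View pics/z_c.png

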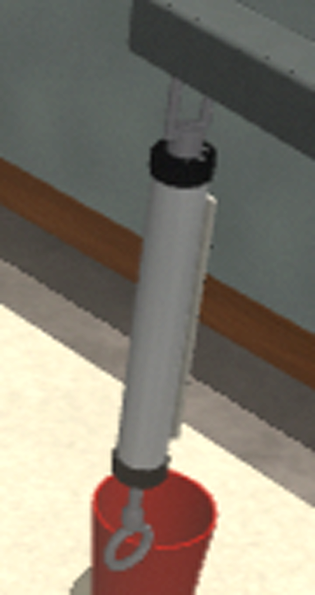

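View pics/z_d.png

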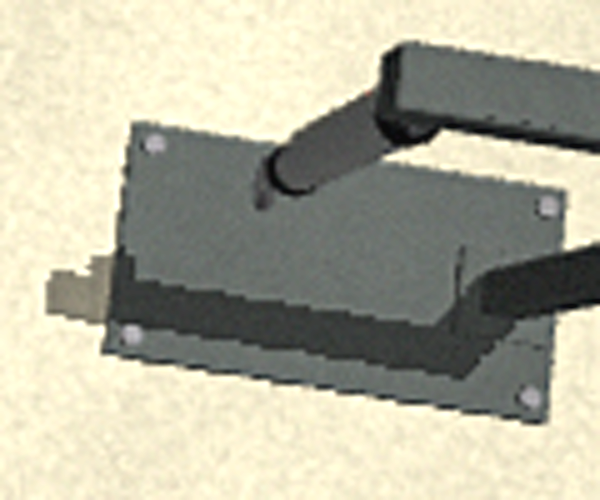

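```bash
cat > h.py <<'E'
import numpy as np,cv2
from workcell import env
np.set_printoptions(precision=2,suppress=True)
def ray(n,uv,pose=None):
    c=env.camera_params(n);K=c["camera_matrix"]
    d=np.linalg.solve(K,[uv[0],uv[1],1.])
    if n!="wrist":
        R=c["R"];return -R.T@c["t"],R.T@d
    H=c["hand_eye"];p,e=pose
    from scipy.spatial.transform import Rotation as Ro
    R=Ro.from_euler('xyz',e,degrees=True).as_matrix()
    return R@H[:3,3]+p,R@H[:3,:3]@d
def onz(n,uv,z,pose=None):
    o,d=ray(n,uv,pose);return o+d*(z-o[2])/d[2]
def tri(r):
    A=0;b=0
    for o,d in r:
        d=d/np.linalg.norm(d);P=np.eye(3)-np.outer(d,d);A=A+P;b=b+P@o
    X=np.linalg.solve(A,b);return X,[np.linalg.norm((np.eye(3)-np.outer(d,d)/(d@d))@(X-o)) for o,d in r]
def proj(n,X):
    c=env.camera_params(n);p=c["camera_matrix"]@(c["R"]@np.array(X,float)+c["t"]);return p[:2]/p[2]
E
python3 - <<'E'
from h import *
c=lambda u,v,k,o:((u+.5)/k-.5+o[0],(v+.5)/k-.5+o[1])
print("plate");P=[]
for u,v in((132,122),(567,190),(547,423),(103,353)):
    P.append(onz("top",c(u,v,5,(320,180)),10));print(P[-1])
P=np.array(P)
print([np.degrees(np.arctan2(*(d[1::-1]))) for d in (P[1]-P[0],P[2]-P[3])], np.linalg.norm(P[1]-P[0]),np.linalg.norm(P[3]-P[0]))
ctr=P.mean(0);x=(P[1]-P[0]+P[2]-P[3]);x/=np.linalg.norm(x);print("stand org",ctr-130*x)
print("eye",tri([ray("side",c(129,548,3.5,(310,90))),ray("top",c(262,197,5,(320,180)))]))
print("eye side",onz("side",c(129,548,3.5,(310,90)),300), "top",onz("top",c(262,197,5,(320,180)),300))
a=onz("top",c(67,380,6,(190,190)),167);b=onz("top",c(152,403,6,(190,190)),165)
print("hook",a,b,(a+b)/2,np.linalg.norm(a-b),np.degrees(np.arctan2(*(b-a)[1::-1])))
print("tri tipcrop bow",onz("side",c(140,92,5,(150,180)),188))
# masks
for n,(y0,y1,x0,x1) in (("top",(235,275,195,225)),("side",(215,265,170,200))):
    im=cv2.imread(f"pics/{n}0.png");m=np.zeros(im.shape[:2],np.uint8);m[y0:y1,x0:x1]=(im[y0:y1,x0:x1].max(2)<55)
    k,l,s,ce=cv2.connectedComponentsWithStats(m);i=1+s[1:,4].argmax();print(n,s[i],ce[i])
E
```

```text
plate
[ 615.14 -190.77   10.  ]
[ 576.28 -488.11   10.  ]
[ 418.65 -467.42   10.  ]
[ 457.84 -169.5    10.  ]
[np.float64(-97.44623549763554), np.float64(-97.49544389872283)] 299.8635834508409 158.72936055210263
stand org [ 533.88 -200.05   10.  ]
eye (array([ 529.7 , -201.11,  299.21]), [np.float64(3.2571761453856367), np.float64(3.2571761453857153)])
eye side [ 532.26 -202.96  300.  ] top [ 526.97 -198.75  300.  ]
hook [429.54 279.54 167.  ] [419.34 237.14 165.  ] [424.44 258.34 166.  ] 43.65033469746147 -103.52565922939
tri tipcrop bow [423.18 259.42 188.  ]
top [203 250  16  14 121] [210.74 256.95]
side [175 223  17  35 421] [183.35 240.2 ]
```

```bash
cat >> h.py <<'E'
from scipy.spatial.transform import Rotation as Ro
def Rm(e): return Ro.from_euler('xyz',e,degrees=True).as_matrix()
def sh(W,e=None,p=None):
    s=env.state();R=Rm(s["ee_rot"] if e is None else e);p=s["ee_pos"] if p is None else p
    return R.T@(np.array(W,float)-p)/500
def st():
    s=env.state();print("t",s["time_s"],"q",s["qpos"],"p",s["ee_pos"],"e",s["ee_rot"],"F",s["force"],"w",s["gripper_width"]);print("toolz",Rm(s["ee_rot"])[:,2],"y",Rm(s["ee_rot"])[:,1]);return s
E
python3 - <<'E'
from h import *
st()
print(sh((640,90,320)))
print("bucket",onz("top",(307,158),0),"ring",onz("top",(257,206),45))
E
```

```text
t 0.15 q [68.87 18.34 89.69 -0.   72.04 -1.15] p [196.38 540.04 213.32] e [-179.92   -0.    160.02] F [ 0.4  -0.15 -0.7 ] w 91.18388006399776
toolz [-0. -0. -1.] y [ 0.34  0.94 -0.  ]
[-1.14 -0.54 -0.21]
bucket [775.79 -58.04   0.  ] ring [594.52 113.24  45.  ]
```

Run:
```python
from h import *
print(sh((540,240,330)))
```

```text
[-0.85 -0.33 -0.23]
```

Emit:
arm_command(targets=[[0, -0.85, -0.33, -0.23, -0.28], [0, -0.85, -0.33, -0.23, -0.28], [0, -0.85, -0.33, -0.23, -0.28], [0, -0.85, -0.33, -0.23, -0.28], [0, -0.85, -0.33, -0.23, -0.28], [0, -0.85, -0.33, -0.23, -0.28], [0, -0.85, -0.33, -0.23, -0.28], [0, -0.85, -0.33, -0.23, -0.28]])

```text
time_s: 0.82
ee_pos: [439.2, 326.9, 295.1]
ee_rot: [-179.9, -0.0, 172.6]
force: [1.2, -0.8, 0.5]
gripper_width: 91.2
```

Run:
```python
from h import *
st()
print(sh((800,-90,330)))
```

```text
t 0.8167 q [ 35.48  13.57  84.69  -0.04  81.82 -47.13] p [439.23 326.94 295.1 ] e [-179.92   -0.03  172.62] F [ 1.2  -0.76  0.46] w 91.2493407147716
toolz [-0. -0. -1.] y [ 0.13  0.99 -0.  ]
[-0.82 -0.73 -0.07]
```

Emit:
arm_command(targets=[[0, -0.82, -0.73, -0.07, 0], [0, -0.82, -0.73, -0.07, 0], [0, -0.82, -0.73, -0.07, 0], [0, -0.82, -0.73, -0.07, 0], [0, -0.82, -0.73, -0.07, 0], [0, -0.82, -0.73, -0.07, 0], [0, -0.82, -0.73, -0.07, 0], [0, -0.82, -0.73, -0.07, 0]])

```text
time_s: 1.48
ee_pos: [656.9, 75.4, 316.0]
ee_rot: [-179.9, -0.1, 172.6]
force: [1.3, 0.2, 0.3]
gripper_width: 90.9
```

Run:
```python
from h import *
st()
print(sh((900,-118,340)))
```

```text
t 1.4833 q [  5.58  24.44  65.87  -0.06  89.78 -77.02] p [656.93  75.39 315.99] e [-179.92   -0.07  172.6 ] F [1.3  0.2  0.26] w 90.86209532721251
toolz [-0. -0. -1.] y [ 0.13  0.99 -0.  ]
[-0.53 -0.32 -0.05]
```

Emit:
arm_command(targets=[[0, -0.53, -0.32, -0.05, 0], [0, -0.53, -0.32, -0.05, 0], [0, -0.53, -0.32, -0.05, 0], [0, -0.53, -0.32, -0.05, 0], [0, -0.53, -0.32, -0.05, 0], [0, -0.53, -0.32, -0.05, 0], [0, -0.53, -0.32, -0.05, 0], [0, -0.53, -0.32, -0.05, 0]])

```text
time_s: 2.15
ee_pos: [859.5, -110.3, 309.2]
ee_rot: [-179.9, 0.6, 172.5]
force: [2.6, -0.6, -1.8]
gripper_width: 91.4
```

Run:
```python
from h import *
st()
```

```text
t 2.15 q [ -8.04  53.01  12.72  -0.11 113.71 -90.59] p [ 859.48 -110.29  309.25] e [-179.9     0.56  172.51] F [ 2.63 -0.64 -1.84] w 91.42981928056857
toolz [ 0.01 -0.   -1.  ] y [ 0.13  0.99 -0.  ]
```

Emit:
arm_command(targets=[[0, -1, 0, 0, 0], [0, -1, 0, 0, 0], [0, -1, 0, 0, 0], [0, -1, 0, 0, 0]])

```text
time_s: 2.48
ee_pos: [899.4, -113.6, 256.6]
ee_rot: [-179.9, 2.4, 172.6]
force: [0.5, -0.3, -0.5]
gripper_width: 91.2
```

Run:
```python
from h import *
st()
```

```text
t 2.4833 q [ -7.9   56.64  12.32  -0.06 108.65 -90.5 ] p [ 899.44 -113.59  256.57] e [-179.92    2.39  172.57] F [ 0.48 -0.31 -0.45] w 91.16103984069117
toolz [ 0.04 -0.01 -1.  ] y [ 0.13  0.99 -0.  ]
```

Emit:
arm_command(targets=[[0, -1, 0, -0.5, 0], [0, -1, 0, -0.5, 0], [0, -1, 0, -0.5, 0], [0, -1, 0, -0.5, 0]])

```text
time_s: 2.82
ee_pos: [906.4, -115.0, 267.9]
ee_rot: [-179.9, 4.5, 172.6]
force: [0.0, 0.3, 0.3]
gripper_width: 91.0
```

Run:
```python
from h import *
st()
```

```text
t 2.8167 q [ -7.94  55.98  12.27  -0.03 107.23 -90.56] p [ 906.45 -115.01  267.92] e [-179.92    4.53  172.61] F [0.01 0.33 0.34] w 91.03723715741819
toolz [ 0.08 -0.01 -1.  ] y [ 0.13  0.99 -0.  ]
```

Emit:
arm_command(targets=[[0, -1, 0, -0.4, 0], [0, -1, 0, -0.4, 0]])

```text
time_s: 2.98
ee_pos: [917.5, -116.8, 271.7]
ee_rot: [-179.9, 6.7, 172.6]
force: [-0.3, 0.4, 0.1]
gripper_width: 91.1
```

Emit:
arm_command(targets=[[0, -1, 0, -0.4, 0], [0, -1, 0, -0.4, 0]])

```text
time_s: 3.15
ee_pos: [927.4, -118.2, 277.3]
ee_rot: [-179.9, 8.8, 172.6]
force: [-0.4, 0.0, 0.7]
gripper_width: 91.4
```

Emit:
arm_command(targets=[[0, -1, 0, 0, 0], [0, -1, 0, 0, 0]])

```text
time_s: 3.32
ee_pos: [949.0, -121.2, 260.5]
ee_rot: [-179.9, 10.8, 172.6]
force: [-0.1, 0.3, 0.4]
gripper_width: 91.3
```

Emit:
arm_command(targets=[[0, -1, 0, -1, 0], [0, -1, 0, -1, 0]])

```text
time_s: 3.48
ee_pos: [940.7, -120.2, 294.3]
ee_rot: [-179.9, 12.3, 172.6]
force: [-0.0, 0.1, 0.1]
gripper_width: 91.3
```

Emit:
arm_command(targets=[[0, -1, 0, -0.4, 0]])

```text
time_s: 3.57
ee_pos: [945.1, -120.8, 309.0]
ee_rot: [-179.9, 14.3, 172.6]
force: [0.2, -0.2, 1.0]
gripper_width: 91.2
```

Emit:
arm_command(targets=[[0, -1, 0, -0.1, 0]])

```text
time_s: 3.65
ee_pos: [957.5, -122.4, 310.2]
ee_rot: [-179.9, 16.3, 172.6]
force: [0.0, -0.1, 0.2]
gripper_width: 91.4
```

Emit:
arm_command(targets=[[0, -1, 0, -0.1, 0]])

```text
time_s: 3.73
ee_pos: [970.4, -124.2, 309.5]
ee_rot: [-179.9, 18.2, 172.6]
force: [-0.1, 0.2, -0.2]
gripper_width: 91.3
```

Emit:
arm_command(targets=[[0, -1, 0, -0.1, 0]])

```text
time_s: 3.82
ee_pos: [981.8, -125.7, 311.0]
ee_rot: [-179.9, 20.1, 172.6]
force: [0.0, -0.2, -0.1]
gripper_width: 91.2
```

Emit:
arm_command(targets=[[0, -1, 0, 0, 0]])

```text
time_s: 3.9
ee_pos: [994.1, -127.3, 311.7]
ee_rot: [-179.9, 22.0, 172.7]
force: [-0.0, 0.1, -0.1]
gripper_width: 91.0
```

Emit:
arm_command(targets=[[0, -1, 0, 0, 0]])

```text
time_s: 3.98
ee_pos: [1006.0, -128.9, 312.4]
ee_rot: [-179.9, 23.9, 172.7]
force: [-0.3, -0.1, 0.3]
gripper_width: 91.1
```

Emit:
arm_command(targets=[[0, -1, 0, 0, 0]])

```text
time_s: 4.07
ee_pos: [1017.1, -130.4, 314.8]
ee_rot: [-179.9, 25.8, 172.7]
force: [1.0, 0.7, -0.4]
gripper_width: 91.3
```

Run:
```python
from h import *
st()
```

```text
t 4.0667 q [ -8.01  55.04  12.27   0.21  86.93 -90.62] p [1017.1  -130.35  314.83] e [-179.92   25.77  172.66] F [ 0.99  0.66 -0.42] w 91.26231620204909
toolz [ 0.43 -0.06 -0.9 ] y [ 0.13  0.99 -0.  ]
```

```bash
cat > fk.py <<'E'
from h import *
D=[([18.34,89.69,72.04],(196.38,540.04,213.32)),([13.57,84.69,81.82],(439.23,326.94,295.1)),([24.44,65.87,89.78],(656.93,75.39,315.99)),([53.01,12.72,113.71],(859.48,-110.29,309.25)),([56.64,12.32,108.65],(899.44,-113.59,256.57)),([55.04,12.27,86.93],(1017.1,-130.35,314.83))]
A=[];b=[]
for q,p in D:
    q2,q23,q235=np.radians(np.cumsum(q));s,c=np.sin,np.cos
    A.append([1,0,s(q2),s(q23),c(q23),s(q235)]);b.append(np.hypot(*p[:2]))
    A.append([0,1,c(q2),c(q23),-s(q23),c(q235)]);b.append(p[2])
A=np.array(A);b=np.array(b);P=np.linalg.lstsq(A,b,rcond=None)[0]
a,h,L1,LA,LB,T=P
if __name__=="__main__":
    print(P,A@P-b)
def planar(r,z,tilt):
    # wrist in-plane pos; assumes tool azimuth radial
    g=np.radians(180-tilt);w=np.array([r-a-T*np.sin(g),z-h-T*np.cos(g)])
    L2=np.hypot(LA,LB);ph=np.arctan2(LB,LA)
    d=np.linalg.norm(w);cc=(d*d-L1**2-L2**2)/(2*L1*L2)
    if abs(cc)>1: return None
    e=np.arccos(cc);q3=e-ph
    q2=np.arctan2(w[0],w[1])-np.arctan2(L2*np.sin(e),L1+L2*np.cos(e))
    return np.degrees([q2,q3,g-q2-q3])
E
python3 - <<'E'
from fk import *
print(P,A@P-b)
for t in (35,40,45,50,55,60,65,70):
    print(t,"stand",planar(565,170,t),planar(565,115,t),"weight",planar(497,50,t))
E
```

```text
[ -0.15 140.21 591.89 417.2   25.04 335.77] [ 0.    0.   -0.02 -0.01  0.02  0.01 -0.02 -0.01  0.    0.05  0.01 -0.04]
35 stand [  6.34 122.92  15.74] [ 11.37 127.44   6.19] weight [ 14.59 140.14  -9.73]
40 stand [  5.84 126.96   7.2 ] [ 11.49 131.45  -2.94] weight [ 16.18 144.22 -20.4 ]
45 stand [  5.89 130.97  -1.86] [ 12.3  135.42 -12.72] weight [ 18.98 148.33 -32.31]
50 stand [  6.61 134.94 -11.56] [ 13.94 139.32 -23.26] weight [ 23.32 152.47 -45.79]
55 stand [  8.15 138.85 -22.  ] [ 16.56 143.12 -34.69] weight [ 29.67 156.66 -61.33]
60 stand [ 10.65 142.67 -33.32] [ 20.35 146.78 -47.12] weight [ 38.6  160.91 -79.5 ]
65 stand [ 14.29 146.34 -45.63] [ 25.42 150.22 -60.64] weight [  50.76  165.26 -101.01]
70 stand [ 19.2  149.81 -59.01] [ 31.83 153.34 -75.17] weight [  66.94  169.9  -126.84]
```

```bash
cat >> fk.py <<'E'
from scipy.optimize import least_squares
lo=np.array([-177.97,-48.28,12.27,-77.06,2.81,-146.56]);hi=np.array([177.97,115.42,149.76,257.06,150.46,146.56])
def fk(q):
    q1,q2,q3,q4,q5,q6=q
    R=Ro.from_euler('ZYZYZ',[q1,q2+q3,q4,q5,q6+90],degrees=True).as_matrix()
    t2,t23=np.radians([q2,q2+q3]);r=a+L1*np.sin(t2)+LA*np.sin(t23)+LB*np.cos(t23);z=h+L1*np.cos(t2)+LA*np.cos(t23)-LB*np.sin(t23)
    c,s=np.cos(np.radians(q1)),np.sin(np.radians(q1))
    return np.array([c*r,s*r,z])+T*R[:,2],R
def ik(p,R,q0):
    def f(q):
        pp,RR=fk(q);return np.r_[(pp-p)/100,Ro.from_matrix(RR@R.T).as_rotvec()*3]
    s=least_squares(f,np.clip(q0,lo+.1,hi-.1),bounds=(lo,hi));return s.x,s.cost
E
python3 - <<'E'
from fk import *
s=env.state();print(fk(s["qpos"]),s["ee_pos"],Rm(s["ee_rot"]))
for tilt in (30,34,38,42,46):
  for az in(-7.5,):
    R=Rm([-180,tilt,180+az])
    for n,p in(("standhi",(540,-185,165)),("standlo",(535,-215,100)),("stR",(535,-255,160)),("w",(424,259,40)),("w2",(600,0,40)),("w3",(560,-60,40))):
        best=min((ik(np.array(p,float),R,q0) for q0 in ([-20,10,120,-40,20,-60],[-20,10,120,30,20,-120],[20,10,120,-60,30,-60],[20,10,120,60,30,-60],[-8,10,100,0,50,-90],[20,10,120,150,30,60])),key=lambda t:t[1])
        print(tilt,n,best[0],"%.1e"%best[1])
E
```

```text
Traceback (most recent call last):
  File "fk.py", line 25, in fk
    R=Ro.from_euler('ZYZYZ',[q1,q2+q3,q4,q5,q6+90],degrees=True).as_matrix()
      ~~~~~~~~~~~~~^^^^^^^^^^^^^^^^^^^^^^^^^^^^^^^^^^^^^^^^^^^^^
  File "scipy/spatial/transform/_rotation.pyx", line 1413, in scipy.spatial.transform._rotation.Rotation.from_euler
ValueError: Expected axis specification to be a non-empty string of upto 3 characters, got ZYZYZ
```

```bash
sed -i "s/R=Ro.from_euler('ZYZYZ',\[q1,q2+q3,q4,q5,q6+90\],degrees=True).as_matrix()/R=(Ro.from_euler('ZYZ',[q1,q2+q3,q4],degrees=True)*Ro.from_euler('YZ',[q5,q6+90],degrees=True)).as_matrix()/" fk.py
cat > t.py <<'E'
from fk import *
s=env.state();print(fk(s["qpos"]),s["ee_pos"],Rm(s["ee_rot"]))
for tilt in (30,34,38,42,46):
  for az in(-7.5,):
    R=Rm([-180,tilt,180+az])
    for n,p in(("standhi",(540,-185,165)),("standlo",(535,-215,100)),("stR",(535,-255,160)),("w",(424,259,40)),("w2",(600,0,40)),("w3",(560,-60,40))):
        best=min((ik(np.array(p,float),R,q0) for q0 in ([-20,10,120,-40,20,-60],[-20,10,120,30,20,-120],[20,10,120,-60,30,-60],[20,10,120,60,30,-60],[-8,10,100,0,50,-90],[20,10,120,150,30,60])),key=lambda t:t[1])
        print(tilt,n,best[0],"%.1e"%best[1])
E
python3 t.py
```

```text
(array([1015.59, -141.75,  314.91]), array([[-0.89,  0.13,  0.43],
       [ 0.12,  0.99, -0.06],
       [-0.43, -0.  , -0.9 ]])) [1017.1  -130.35  314.83] [[-0.89  0.13  0.43]
 [ 0.12  0.99 -0.06]
 [-0.43 -0.   -0.9 ]]
30 standhi [ -23.59    8.59  118.15   18.82   25.43 -121.13] 2.2e-31
30 standlo [ -27.65   14.66  122.3    34.79   17.57 -141.15] 7.3e-25
30 stR [ -32.31   11.39  115.35   26.41   28.14 -135.47] 1.2e-29
30 w [ 47.48  18.53 130.51 -64.02  27.1   22.33] 2.8e-30
30 w2 [  2.89  21.83 123.91 -48.02   6.97 -33.17] 1.9e-30
30 w3 [ -5.41  19.34 128.42 -24.19   2.81 -64.03] 1.8e-04
34 standhi [ -24.4     7.89  121.32   28.12   20.17 -130.77] 2.6e-31
34 standlo [ -27.07   14.07  123.98   41.09   14.27 -146.56] 6.4e-03
34 stR [ -33.45   10.8   118.43   37.04   23.97 -146.56] 1.0e-08
34 w [ 50.01  19.39 132.62 -75.29  29.18  35.73] 3.9e-30
34 w2 [  3.39  21.99 127.06 247.13   6.58  32.07] 1.8e-24
34 w3 [ -5.42  19.71 131.94 191.67   5.75  80.11] 3.6e-19
38 standhi [ -25.19    7.46  124.42   43.54   15.68 -146.56] 7.9e-06
38 standlo [-29.32  15.17 130.56 105.71  13.46 146.56] 7.1e-
[... 262 characters left out ...]
  6.74  125.55   45.09   12.38 -146.56] 1.3e-02
42 standlo [-30.74  15.14 131.45 111.5   16.48 139.97] 1.2e-29
42 stR [-35.4   11.57 129.23 102.01  18.36 146.56] 3.5e-02
42 w [ 53.93  23.32 139.49 257.06  36.51  67.79] 1.4e-02
42 w2 [  4.45  23.58 133.16 204.22  19.73  75.98] 1.1e-22
42 w3 [ -5.2   21.74 138.2  184.12  21.97  87.89] 3.8e-19
46 standhi [-26.79   7.98 131.62 109.29  14.38 146.56] 1.4e-03
46 standlo [-31.83  16.14 134.39 127.67  21.99 122.78] 3.7e-28
46 stR [-36.95  11.4  129.19 101.52  21.07 146.56] 5.0e-03
46 w [ 56.85  25.03 140.   257.06  41.34  71.08] 4.5e-03
46 w2 [  5.    25.1  136.07 199.46  27.85  81.4 ] 7.1e-30
46 w3 [ -5.08  23.62 141.24 183.4   30.88  88.77] 4.5e-22
```

```bash
cat > t2.py <<'E'
from fk import *
OFF=11.5
def ik2(p,R,seeds):
    # lateral offset handled: shift target
    out=[]
    for q0 in seeds:
        x,c=ik(p,R,q0)
        for _ in range(3):
            t=np.radians(x[0]);pp=p-OFF*np.array([-np.sin(t),np.cos(t),0]);x,c=ik(pp,R,x)
        m=min((x-lo).min(),(hi-x).min())
        if c<1e-6: out.append((m,x))
    return max(out,key=lambda t:t[0]) if out else None
rng=np.random.default_rng(0)
seeds=[np.array([q1,10,120,q4,25,q6]) for q1 in(-20,30) for q4 in(-50,30,120,220) for q6 in(-90,0,90)]
def tcp(base,R,zg,back,hy): # base pos of weight origin, hy unit hook horizontal dir toward tool fwd
    return np.array(base)+[0,0,zg]-back*hy+19*R[:,2]
if __name__=="__main__":
  for az in(-7.5,-97.5,82.5):
   for flip in(0,180):
    for tilt in (32,40):
      R=Rm([-180,tilt,180+az])@Ro.from_euler('z',flip,degrees=True).as_matrix()
      hy=np.array([np.cos(np.radians(az)),np.sin(np.radians(az)),0])
      hx=np.array([np.cos(np.radians(-97.5)),np.sin(np.radians(-97.5)),0])
      E=np.array([532,-201,0.])
      for n,b in(("w",(424,259,0)),("stR",E+45*hx+[0,0,130]),("thread",E+[0,0,109]),("hang",E+[0,0,50])):
        r=ik2(tcp(b,R,45,12,hy),R,seeds)
        print(az,flip,tilt,n,"%.1f"%r[0] if r else None,r[1] if r else "")
E
time python3 t2.py
```

```text
-7.5 0 32 w 2.4 [ 47.23  20.23 132.38 -74.69  26.65  33.14]
-7.5 0 32 stR 3.3 [ -34.16    9.93  118.63   32.87   25.99 -143.21]
-7.5 0 32 thread 7.5 [ -28.32   10.2   122.26   32.89   20.3  -139.11]
-7.5 0 32 hang None 
-7.5 0 40 w None 
-7.5 0 40 stR None 
-7.5 0 40 thread None 
-7.5 0 40 hang 9.3 [-30.33  16.48 132.4  114.05  15.85 137.24]
-7.5 180 32 w None 
-7.5 180 32 stR 23.2 [-34.16   9.93 118.63  32.87  25.99  36.79]
-7.5 180 32 thread 17.5 [-28.32  10.2  122.26  32.89  20.3   40.89]
-7.5 180 32 hang 10.2 [-28.32  15.82 126.64  56.63  13.03  16.19]
-7.5 180 40 w None 
-7.5 180 40 stR 17.9 [-36.58   9.38 124.36  62.14  20.69   6.39]
-7.5 180 40 thread 12.2 [-30.33   9.87 128.11  73.74  15.06  -1.07]
-7.5 180 40 hang 13.0 [-30.33  16.48 132.4  114.05  15.85 -42.76]
-97.5 0 32 w 51.1 [ 43.29  35.5   98.63 -20.53  72.8   61.64]
-97.5 0 32 stR 40.3 [ -8.17  21.49 101.36 -36.77  62.28  18.38]
-97.5 0 32 thread 40.5 [ -3.52  22.95 102.54 -36.6   62.46  23.64]
-97.5 0 32 hang 37.7 [ -3.52  27.03 106.17 -39.41  56.38  29.15]
-97.5 0 40 w 53.8 [ 45.27  39.28  95.31 -23.26  80.02  64.06
[... 903 characters left out ...]
37]
82.5 0 40 thread 11.1 [-40.47  32.06  90.42  32.88  83.32 135.44]
82.5 0 40 hang 14.9 [-40.47  35.69  93.54  33.5   77.67 131.7 ]
82.5 180 32 w 21.7 [  9.78  22.17 128.09  60.7   35.47 -35.29]
82.5 180 32 stR 63.1 [-41.15  29.98  86.62  26.37  83.26 -41.45]
82.5 180 32 thread 58.2 [-37.76  29.17  91.52  27.87  78.28 -40.65]
82.5 180 32 hang 54.8 [-37.76  32.68  95.    28.75  72.13 -44.08]
82.5 180 40 w 19.1 [  4.86  24.78 130.7   72.94  41.06 -51.88]
82.5 180 40 stR 62.1 [-43.66  32.93  85.28  31.27  88.4  -44.63]
82.5 180 40 thread 59.3 [-40.47  32.06  90.42  32.88  83.32 -44.56]
82.5 180 40 hang 56.2 [-40.47  35.69  93.54  33.5   77.67 -48.3 ]
real	1m23.574s
user	1m23.946s
sys	0m0.111s
```

Run:
```python
from fk import *
for t in (26,20,10,0):
  for r,z in((560,300),(480,200),(450,150),(420,120),(380,120),(340,120),(400,200),(350,200),(300,200)): print(t,r,z,planar(r,z,t))
s=env.state();print(sh((560,-85,330)))
```

```text
26 560 300 [  1.53 103.17  49.3 ]
26 480 200 [ -1.54 121.51  34.03]
26 450 150 [ -0.69 129.36  25.32]
26 420 120 [ -0.68 135.18  19.5 ]
26 380 120 [ -4.78 138.86  19.91]
26 340 120 [ -9.27 142.22  21.05]
26 400 200 [ -9.87 128.45  35.42]
26 350 200 [-15.61 132.1   37.51]
26 300 200 [-21.87 135.12  40.75]
20 560 300 [ 4.21 98.32 57.47]
20 480 200 [  0.76 117.01  42.23]
20 450 150 [  1.29 124.88  33.83]
20 420 120 [  1.04 130.71  28.25]
20 380 120 [ -2.9  134.52  28.38]
20 340 120 [ -7.16 138.03  29.12]
20 400 200 [ -7.28 124.29  42.99]
20 350 200 [-12.75 128.21  44.53]
20 300 200 [-18.64 131.56  47.08]
10 560 300 [ 9.19 90.34 70.46]
10 480 200 [  5.26 109.73  55.01]
10 450 150 [  5.43 117.67  46.91]
10 420 120 [  4.93 123.56  41.51]
10 380 120 [  1.23 127.63  41.13]
10 340 120 [ -2.69 131.46  41.23]
10 400 200 [ -2.39 117.68  54.7 ]
10 350 200 [ -7.48 122.08  55.41]
10 300 200 [-12.91 125.97  56.94]
0 560 300 [14.62 82.59 82.8 ]
0 480 200 [ 10.34 102.76  66.9 ]
0 450 150 [ 10.29 110.78  58.92]
0 420 120 [  9.67 116.77  53.56]
0 380 120 [  6.17 121.16  52.67]
0 340 120 [  2.53 125.32  52.15]
0 400 200 [  2.98 111.48  65.54]
0 350 200 [ -1.84 116.37  65.46]
0 300 200 [ -6.9  120.82  66.08]
[ 0.81 -0.03 -0.43]
```

Run:
```python
from h import *
print(sh((700,-90,420)))
```

```text
[ 0.48 -0.   -0.47]
```

Emit:
arm_command(targets=[[0, 0.48, 0, -0.47, 1], [0, 0.48, 0, -0.47, 1], [0, 0.48, 0, -0.47, 1], [0, 0.48, 0, -0.47, 1], [0, 0.48, 0, -0.47, 1], [0, 0.48, 0, -0.47, 1], [0, 0.48, 0, -0.47, 1], [0, 0.48, 0, -0.47, 1]])

```text
time_s: 4.73
ee_pos: [721.1, -91.8, 419.5]
ee_rot: [160.8, 18.2, 124.4]
force: [-0.5, -0.2, -0.2]
gripper_width: 91.5
```

Run:
```python
from h import *
st();print(sh((340,-45,460)))
```

```text
t 4.7333 q [ -8.33  15.81  69.22   0.37  68.82 -45.84] p [721.06 -91.84 419.47] e [160.85  18.16 124.37] F [-0.52 -0.22 -0.2 ] w 91.46731582966736
toolz [ 0.44 -0.06 -0.9 ] y [0.72 0.62 0.31]
[ 0.46 -0.47 -0.41]
```

Emit:
arm_command(targets=[[0, 0.46, -0.47, -0.41, 1], [0, 0.46, -0.47, -0.41, 1], [0, 0.46, -0.47, -0.41, 1], [0, 0.46, -0.47, -0.41, 1], [0, 0.46, -0.47, -0.41, 1], [0, 0.46, -0.47, -0.41, 1], [0, 0.46, -0.47, -0.41, 1], [0, 0.46, -0.47, -0.41, 1]])

```text
time_s: 5.4
ee_pos: [392.1, -51.3, 455.4]
ee_rot: [153.4, -0.0, 82.4]
force: [-0.1, -0.1, 0.4]
gripper_width: 91.3
```

Run:
```python
from h import *
st();print(sh((340,-45,460)));print(sh((160,-250,470)))
```

```text
t 5.4 q [-10.06 -16.68  96.56   1.16  73.58  -2.53] p [392.11 -51.28 455.39] e [153.44  -0.01  82.4 ] F [-0.08 -0.12  0.39] w 91.31191715177164
toolz [ 0.44 -0.06 -0.89] y [ 0.89 -0.12  0.45]
[-0.   -0.09 -0.06]
[-0.46 -0.35 -0.21]
```

Emit:
arm_command(targets=[[0, -0.46, -0.35, -0.21, 0], [0, -0.46, -0.35, -0.21, 0], [0, -0.46, -0.35, -0.21, 0], [0, -0.46, -0.35, -0.21, 0], [0, -0.46, -0.35, -0.21, 0], [0, -0.46, -0.35, -0.21, 0], [0, -0.46, -0.35, -0.21, 0], [0, -0.46, -0.35, -0.21, 0]])

```text
time_s: 6.07
ee_pos: [199.4, -219.1, 470.0]
ee_rot: [153.3, 0.5, 82.4]
force: [1.0, -0.6, -0.6]
gripper_width: 90.8
```

Run:
```python
from h import *
st();print(sh((-150,-420,500)));print(sh((-350,-550,500)))
```

```text
t 6.0667 q [-78.88 -20.58  96.7   25.07  93.9  -67.44] p [ 199.37 -219.08  469.97] e [153.34   0.46  82.4 ] F [ 1.   -0.55 -0.6 ] w 90.83884495467015
toolz [ 0.44 -0.07 -0.89] y [ 0.89 -0.11  0.45]
[-0.49 -0.55 -0.34]
[-0.8  -0.87 -0.5 ]
```

Emit:
arm_command(targets=[[0, -0.8, -0.87, -0.5, 0], [0, -0.8, -0.87, -0.5, 0], [0, -0.8, -0.87, -0.5, 0], [0, -0.8, -0.87, -0.5, 0], [0, -0.8, -0.87, -0.5, 0], [0, -0.8, -0.87, -0.5, 0], [0, -0.8, -0.87, -0.5, 0], [0, -0.8, -0.87, -0.5, 0]])

```text
time_s: 6.73
ee_pos: [-79.3, -386.4, 486.9]
ee_rot: [153.5, 0.8, 82.3]
force: [0.8, -0.3, 0.1]
gripper_width: 91.2
```

Run:
```python
from h import *
st();print(sh((-350,-550,500)))
cv2.imwrite("pics/w1.png",env.grab_frame("wrist")[:,:,::-1])
```

```text
t 6.7333 q [-123.64    1.26   77.67   25.75  110.59 -108.99] p [ -79.29 -386.39  486.88] e [153.52   0.85  82.31] F [ 0.78 -0.33  0.15] w 91.17911657952068
toolz [ 0.44 -0.07 -0.89] y [ 0.89 -0.11  0.45]
[-0.4  -0.43 -0.24]
```

View pics/w1.png

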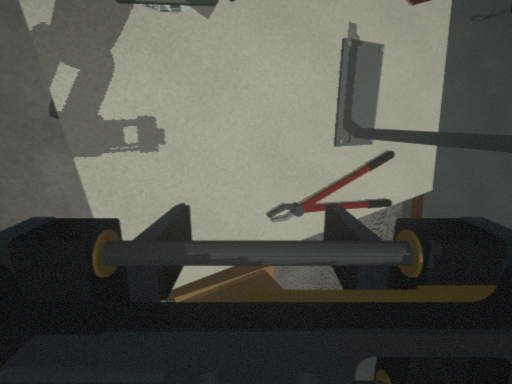

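Run:
```python
from h import *
s=st();print(sh((-300,-640,560)));print(sh((-480,-760,560)))
```

```text
t 6.7833 q [-123.84    1.86   77.4    25.55  110.28 -109.05] p [ -84.9  -391.16  483.96] e [153.65   0.75  82.  ] F [-4.54 -4.11 -0.81] w 91.18691834268314
toolz [ 0.44 -0.07 -0.9 ] y [ 0.89 -0.12  0.44]
[-0.55 -0.26 -0.29]
[-0.84 -0.55 -0.43]
```

Emit:
arm_command(targets=[[0, -0.84, -0.55, -0.43, 0], [0, -0.84, -0.55, -0.43, 0], [0, -0.84, -0.55, -0.43, 0], [0, -0.84, -0.55, -0.43, 0], [0, -0.84, -0.55, -0.43, 0], [0, -0.84, -0.55, -0.43, 0], [0, -0.84, -0.55, -0.43, 0], [0, -0.84, -0.55, -0.43, 0]])

```text
time_s: 7.45
ee_pos: [-304.0, -594.9, 526.3]
ee_rot: [153.8, 1.4, 81.8]
force: [0.3, -1.2, 1.3]
gripper_width: 91.0
```

Run:
```python
from h import *
s=st();print(sh((-600,-900,500)))
```

```text
t 7.45 q [-129.33   39.1    14.4    33.1   134.64  -99.54] p [-303.98 -594.94  526.25] e [153.81   1.35  81.83] F [ 0.27 -1.18  1.33] w 91.00946012225766
toolz [ 0.43 -0.08 -0.9 ] y [ 0.89 -0.12  0.44]
[-0.69 -0.48 -0.16]
```

Emit:
arm_command(targets=[[0, -0.7, -0.5, -0.25, 0]])

```text
time_s: 7.53
ee_pos: [-322.5, -609.8, 508.7]
ee_rot: [153.7, 1.9, 81.5]
force: [0.2, -0.4, 1.2]
gripper_width: 91.1
```

Emit:
arm_command(targets=[[0, -0.7, -0.5, -0.25, 0]])

```text
time_s: 7.62
ee_pos: [-340.6, -623.1, 488.8]
ee_rot: [153.7, 2.7, 81.1]
force: [-0.7, -0.1, -0.4]
gripper_width: 91.2
```

Emit:
arm_command(targets=[[0, -0.7, -0.5, -0.25, 0]])

```text
time_s: 7.7
ee_pos: [-356.7, -633.9, 474.2]
ee_rot: [153.9, 3.7, 80.6]
force: [-0.7, 0.1, 0.4]
gripper_width: 91.3
```

Emit:
arm_command(targets=[[0, -0.7, -0.5, -0.25, 0]])

```text
time_s: 7.78
ee_pos: [-372.7, -644.6, 459.5]
ee_rot: [154.1, 4.8, 80.1]
force: [0.2, 0.1, 0.1]
gripper_width: 91.5
```

Run:
```python
from h import *
s=st();p=s["ee_pos"];R=Rm(s["ee_rot"]);print(R.T@[-.65,-.75,0],R.T@[0,0,1.])
```

```text
t 7.7833 q [-131.62   45.19   12.27   31.65  128.44 -104.13] p [-372.71 -644.56  459.54] e [154.12   4.82  80.12] F [0.16 0.14 0.09] w 91.49397708471814
toolz [ 0.42 -0.15 -0.9 ] y [ 0.89 -0.12  0.44]
[-0.85 -0.49 -0.16] [-0.08  0.44 -0.9 ]
```

Run:
```python
from h import *
s=env.state();R=Rm(s["ee_rot"]);print(R.T@[-.8,-.4,.5])
```

```text
[-0.57 -0.45 -0.72]
```

Emit:
arm_command(targets=[[0, -0.57, -0.45, -0.7, 0]])

```text
time_s: 7.87
ee_pos: [-388.0, -643.5, 455.5]
ee_rot: [154.2, 5.9, 79.6]
force: [-0.5, -0.3, -1.8]
gripper_width: 90.9
```

Emit:
arm_command(targets=[[0, -0.57, -0.45, -0.7, 0]])

```text
time_s: 7.95
ee_pos: [-402.6, -638.3, 458.3]
ee_rot: [154.5, 7.1, 79.1]
force: [-0.3, 1.0, 0.9]
gripper_width: 91.1
```

Emit:
arm_command(targets=[[0, -0.57, -0.45, -0.7, 0]])

```text
time_s: 8.03
ee_pos: [-417.4, -634.2, 459.9]
ee_rot: [154.8, 8.5, 78.5]
force: [0.2, -0.3, -0.5]
gripper_width: 91.3
```

Run:
```python
from h import *
s=st();p=s["ee_pos"];R=Rm(s["ee_rot"]);print(R.T@[-.65,-.75,0],R.T@[0,0,1.])
```

```text
t 8.0333 q [-135.16   45.2    12.27   31.94  125.9  -107.28] p [-417.4  -634.22  459.92] e [154.8    8.5   78.51] F [ 0.2  -0.28 -0.46] w 91.31079551695296
toolz [ 0.39 -0.22 -0.89] y [ 0.9  -0.12  0.42]
[-0.85 -0.5  -0.09] [-0.15  0.42 -0.89]
```

Run:
```python
from h import *
print(sh((-690,-340,500)))
```

```text
[ 0.45 -0.53 -0.41]
```

Emit:
arm_command(targets=[[0, 0.45, -0.53, -0.41, 0.5], [0, 0.45, -0.53, -0.41, 0.5], [0, 0.45, -0.53, -0.41, 0.5], [0, 0.45, -0.53, -0.41, 0.5], [0, 0.45, -0.53, -0.41, 0.5], [0, 0.45, -0.53, -0.41, 0.5], [0, 0.45, -0.53, -0.41, 0.5], [0, 0.45, -0.53, -0.41, 0.5]])

```text
time_s: 8.7
ee_pos: [-598.6, -378.0, 459.1]
ee_rot: [153.9, -0.5, 57.8]
force: [-0.4, -0.2, 0.8]
gripper_width: 91.4
```

Run:
```python
from h import *
s=st();p=s["ee_pos"];R=Rm(s["ee_rot"]);print(R.T@[-.9,-.3,0.2],R.T@[0,0,1.])
```

```text
t 8.7 q [-158.28   45.19   12.27   29.82  134.95 -106.9 ] p [-598.55 -377.99  459.11] e [153.85  -0.47  57.76] F [-0.4  -0.24  0.83] w 91.40848646432791
toolz [ 0.38 -0.23 -0.9 ] y [ 0.76 -0.48  0.44]
[-0.73 -0.45 -0.45] [ 0.01  0.44 -0.9 ]
```

Emit:
arm_command(targets=[[0, -0.75, -0.45, -0.4, 0]])

```text
time_s: 8.78
ee_pos: [-615.1, -378.6, 448.6]
ee_rot: [154.4, 0.7, 56.9]
force: [-0.0, -0.2, 0.7]
gripper_width: 91.0
```

Emit:
arm_command(targets=[[0, -0.75, -0.45, -0.4, 0]])

```text
time_s: 8.87
ee_pos: [-630.6, -386.1, 436.5]
ee_rot: [154.8, 2.0, 56.1]
force: [0.3, -0.2, -0.1]
gripper_width: 91.3
```

Emit:
arm_command(targets=[[0, -0.75, -0.45, -0.4, 0]])

```text
time_s: 8.95
ee_pos: [-645.6, -390.7, 426.2]
ee_rot: [155.2, 3.3, 55.5]
force: [0.6, -0.6, 0.7]
gripper_width: 91.2
```

Emit:
arm_command(targets=[[0, -0.75, -0.45, -0.4, 0]])

```text
time_s: 9.03
ee_pos: [-660.2, -394.0, 417.3]
ee_rot: [155.7, 4.7, 54.9]
force: [0.5, -0.3, 1.7]
gripper_width: 91.5
```

Emit:
arm_command(targets=[[0, -0.75, -0.45, -0.4, 0]])

```text
time_s: 9.12
ee_pos: [-674.4, -396.5, 409.5]
ee_rot: [156.1, 6.1, 54.3]
force: [0.3, -0.4, 0.6]
gripper_width: 91.1
```

Run:
```python
from h import *
s=st();p=s["ee_pos"];R=Rm(s["ee_rot"]);print(R.T@[-.9,-.3,0.2],R.T@[0,0,1.])
```

```text
t 9.1167 q [-160.     48.45   12.27   28.35  125.01 -110.24] p [-674.4  -396.55  409.52] e [156.13   6.08  54.27] F [ 0.31 -0.43  0.58] w 91.13132128693837
toolz [ 0.27 -0.31 -0.91] y [ 0.77 -0.5   0.4 ]
[-0.79 -0.46 -0.33] [-0.11  0.4  -0.91]
```

Emit:
arm_command(targets=[[0, -0.82, -0.38, -0.55, 0]])

```text
time_s: 9.2
ee_pos: [-685.4, -398.7, 406.4]
ee_rot: [156.6, 7.5, 53.6]
force: [-0.3, 0.3, -0.4]
gripper_width: 91.0
```

Emit:
arm_command(targets=[[0, -0.82, -0.38, -0.55, 0]])

```text
time_s: 9.28
ee_pos: [-695.1, -400.3, 406.3]
ee_rot: [157.0, 8.9, 53.0]
force: [0.5, -0.1, 0.6]
gripper_width: 91.0
```

Emit:
arm_command(targets=[[0, -0.82, -0.38, -0.55, 0]])

```text
time_s: 9.37
ee_pos: [-704.9, -401.4, 406.7]
ee_rot: [157.5, 10.4, 52.4]
force: [-0.8, 1.0, -0.1]
gripper_width: 91.5
```

Emit:
arm_command(targets=[[0, -0.82, -0.38, -0.55, 0]])

```text
time_s: 9.45
ee_pos: [-714.6, -401.9, 408.0]
ee_rot: [158.0, 11.9, 51.8]
force: [0.3, 0.2, 0.7]
gripper_width: 91.4
```

Emit:
arm_command(targets=[[0, -0.82, -0.38, -0.55, 0]])

```text
time_s: 9.53
ee_pos: [-724.0, -402.0, 410.3]
ee_rot: [158.4, 13.5, 51.3]
force: [-0.5, -0.9, -0.5]
gripper_width: 91.4
```

Emit:
arm_command(targets=[[0, -0.82, -0.38, -0.55, 0]])

```text
time_s: 9.62
ee_pos: [-733.2, -401.4, 413.6]
ee_rot: [158.9, 15.1, 50.7]
force: [0.1, -0.3, -0.2]
gripper_width: 90.7
```

Run:
```python
from h import *
s=st();p=s["ee_pos"];R=Rm(s["ee_rot"]);print(R.T@[-.9,-.3,0.2],R.T@[0,0,1.])
```

```text
t 9.6167 q [-162.13   48.36   12.27   28.78  115.73 -112.09] p [-733.22 -401.44  413.61] e [158.92  15.06  50.68] F [ 0.13 -0.32 -0.15] w 90.67756963776556
toolz [ 0.12 -0.42 -0.9 ] y [ 0.78 -0.52  0.35]
[-0.83 -0.48 -0.17] [-0.26  0.35 -0.9 ]
```

Emit:
arm_command(targets=[[0, -0.88, -0.4, -0.35, 0]])

```text
time_s: 9.7
ee_pos: [-744.4, -404.6, 413.3]
ee_rot: [159.4, 16.7, 50.1]
force: [-0.2, 0.4, 0.0]
gripper_width: 91.0
```

Emit:
arm_command(targets=[[0, -0.88, -0.4, -0.35, 0]])

```text
time_s: 9.78
ee_pos: [-756.0, -408.5, 412.4]
ee_rot: [159.9, 18.3, 49.6]
force: [-0.4, -0.8, 0.7]
gripper_width: 91.1
```

Emit:
arm_command(targets=[[0, -0.88, -0.4, -0.35, 0]])

```text
time_s: 9.87
ee_pos: [-767.0, -411.4, 412.9]
ee_rot: [160.4, 19.9, 49.0]
force: [-0.4, 0.1, 0.9]
gripper_width: 90.8
```

Emit:
arm_command(targets=[[0, -0.88, -0.4, -0.35, 0]])

```text
time_s: 9.95
ee_pos: [-777.6, -413.5, 414.6]
ee_rot: [160.9, 21.5, 48.5]
force: [0.4, 0.7, -0.7]
gripper_width: 91.5
```

Emit:
arm_command(targets=[[0, -0.88, -0.4, -0.35, 0]])

```text
time_s: 10.03
ee_pos: [-787.8, -414.8, 417.5]
ee_rot: [161.4, 23.2, 48.0]
force: [0.1, 0.8, 0.5]
gripper_width: 91.2
```

Emit:
arm_command(targets=[[0, -0.88, -0.4, -0.35, 0]])

```text
time_s: 10.12
ee_pos: [-797.5, -415.6, 421.5]
ee_rot: [161.9, 24.8, 47.4]
force: [-1.1, -0.2, -0.5]
gripper_width: 91.4
```

Run:
```python
from h import *
s=st();p=s["ee_pos"];R=Rm(s["ee_rot"]);print(R.T@[-.9,-.3,0.2],R.T@[0,0,1.])
```

```text
t 10.1167 q [-163.36   48.71   12.27   29.21  104.95 -113.59] p [-797.54 -415.56  421.48] e [161.88  24.82  47.44] F [-1.12 -0.25 -0.46] w 91.35171164112754
toolz [-0.04 -0.5  -0.86] y [ 0.79 -0.55  0.28]
[-0.84 -0.49  0.02] [-0.42  0.28 -0.86]
```

Run:
```python
from h import *
print(sh((-330,-790,430)))
```

```text
[0.07 1.15 0.32]
```

Emit:
arm_command(targets=[[0, 0.06, 1, 0.28, 1], [0, 0.06, 1, 0.28, 1], [0, 0.06, 1, 0.28, 1], [0, 0.06, 1, 0.28, 1], [0, 0.06, 1, 0.28, 1], [0, 0.06, 1, 0.28, 1], [0, 0.06, 1, 0.28, 1], [0, 0.06, 1, 0.28, 1]])

```text
time_s: 10.78
ee_pos: [-537.6, -621.5, 430.3]
ee_rot: [149.8, 5.8, 4.8]
force: [0.1, -0.8, -0.2]
gripper_width: 91.2
```

Run:
```python
from h import *
s=st();print(sh((-290,-810,430)))
```

```text
t 10.7833 q [-140.14   27.78   51.18   21.56   79.08  -56.49] p [-537.62 -621.52  430.32] e [149.83   5.84   4.79] F [ 0.08 -0.78 -0.21] w 91.19904779360903
toolz [-0.05 -0.51 -0.86] y [ 0.12 -0.86  0.5 ]
[0.46 0.38 0.17]
```

Emit:
arm_command(targets=[[0, 0.46, 0.38, 0.17, 1], [0, 0.46, 0.38, 0.17, 1], [0, 0.46, 0.38, 0.17, 1], [0, 0.46, 0.38, 0.17, 1], [0, 0.46, 0.38, 0.17, 1], [0, 0.46, 0.38, 0.17, 1], [0, 0.46, 0.38, 0.17, 1], [0, 0.46, 0.38, 0.17, 1]])

```text
time_s: 11.45
ee_pos: [-286.3, -809.7, 433.7]
ee_rot: [153.4, -16.6, -34.6]
force: [-0.4, -0.2, -0.4]
gripper_width: 91.0
```

Run:
```python
from h import *
s=st();print(sh((-400,-1100,600)))
```

```text
t 11.45 q [-114.01   28.11   50.32   10.17   72.17   14.  ] p [-286.26 -809.69  433.73] e [153.35 -16.58 -34.62] F [-0.44 -0.2  -0.38] w 90.96560650351839
toolz [-0.04 -0.51 -0.86] y [-0.61 -0.66  0.43]
[0.23 0.67 0.02]
```

Emit:
arm_command(targets=[[0, 0.24, 0.68, 0.02, 1], [0, 0.24, 0.68, 0.02, 1], [0, 0.24, 0.68, 0.02, 1], [0, 0.24, 0.68, 0.02, 1], [0, 0.24, 0.68, 0.02, 1], [0, 0.24, 0.68, 0.02, 1], [0, 0.24, 0.68, 0.02, 1]])

```text
time_s: 12.03
ee_pos: [-327.1, -915.4, 474.9]
ee_rot: [171.0, -32.9, -80.1]
force: [0.3, 1.1, 1.4]
gripper_width: 91.2
```

Run:
```python
from h import *
s=st();R=Rm(s["ee_rot"]);print(R[:,0],R.T@[-.3,-.95,0.2])
```

```text
t 12.0333 q [-113.61   45.71   12.27    9.5    89.25   61.88] p [-327.14 -915.4   474.89] e [170.98 -32.9  -80.15] F [0.32 1.09 1.36] w 91.24650105445254
toolz [-0.06 -0.56 -0.83] y [-0.99 -0.09  0.13]
[ 0.14 -0.83  0.54] [0.85 0.4  0.38]
```

Emit:
arm_command(targets=[[0, 0.85, 0.4, 0.38, 0.15]])

```text
time_s: 12.12
ee_pos: [-330.9, -931.9, 470.6]
ee_rot: [174.9, -35.4, -88.4]
force: [-0.4, 0.3, 0.8]
gripper_width: 91.2
```

Emit:
arm_command(targets=[[0, 0.9, 0.3, 0.38, 0.15]])

```text
time_s: 12.2
ee_pos: [-335.2, -950.6, 462.9]
ee_rot: [179.5, -37.5, -97.1]
force: [-1.0, 0.1, -0.8]
gripper_width: 91.4
```

Run:
```python
from h import *
s=st();R=Rm(s["ee_rot"]);z=R[:,2];print(R[:,0],np.degrees(np.arctan2(z[1],z[0])),np.degrees(np.arccos(-z[2])),"turn",np.degrees(np.arctan2(R[2,1],R[2,0])))
```

```text
t 12.2 q [-113.13   47.44   12.27    9.25   83.84   76.22] p [-335.17 -950.65  462.9 ] e [179.53 -37.51 -97.15] F [-1.03  0.06 -0.8 ] w 91.36776702417097
toolz [-0.08 -0.6  -0.79] y [-0.99  0.13  0.01]
[-0.1  -0.79  0.61] -97.91665973059887 37.510117095174856 turn 0.6112493425391972
```

Run:
```python
from h import *
s=env.state();W=np.array((250,-350,450.));p=s["ee_pos"];print(sh(W),sh(p+(W-p)*.45))
```

```text
[-1.08 -1.01 -0.8 ] [-0.48 -0.45 -0.36]
```

Emit:
arm_command(targets=[[0, -0.86, -0.81, -0.64, 0], [0, -0.86, -0.81, -0.64, 0], [0, -0.86, -0.81, -0.64, 0], [0, -0.86, -0.81, -0.64, 0], [0, -0.86, -0.81, -0.64, 0], [0, -0.86, -0.81, -0.64, 0], [0, -0.86, -0.81, -0.64, 0], [0, -0.86, -0.81, -0.64, 0]])

```text
time_s: 12.87
ee_pos: [-120.2, -732.0, 461.3]
ee_rot: [179.5, -37.9, -97.2]
force: [0.7, 0.2, 1.1]
gripper_width: 91.3
```

Run:
```python
from h import *
s=st();print(sh((250,-350,450.)))
```

```text
t 12.8667 q [-101.06   11.49   74.23    2.25   56.45   85.73] p [-120.15 -731.97  461.31] e [179.53 -37.88 -97.23] F [0.69 0.2  1.08] w 91.29483966549445
toolz [-0.09 -0.61 -0.79] y [-0.99  0.13  0.01]
[-0.69 -0.63 -0.51]
```

Emit:
arm_command(targets=[[0, -0.69, -0.63, -0.51, 0], [0, -0.69, -0.63, -0.51, 0], [0, -0.69, -0.63, -0.51, 0], [0, -0.69, -0.63, -0.51, 0], [0, -0.69, -0.63, -0.51, 0], [0, -0.69, -0.63, -0.51, 0], [0, -0.69, -0.63, -0.51, 0], [0, -0.69, -0.63, -0.51, 0]])

```text
time_s: 13.53
ee_pos: [108.8, -491.2, 455.5]
ee_rot: [179.9, -38.2, -97.6]
force: [0.9, 0.7, -0.2]
gripper_width: 91.3
```

Run:
```python
from h import *
s=st();print(sh((290,-250,430.)),sh((360,150,330)))
```

```text
t 13.5333 q [-66.42  -9.86  96.98 -21.69  60.78 126.43] p [ 108.76 -491.18  455.54] e [179.85 -38.24 -97.6 ] F [ 0.93  0.67 -0.18] w 91.2960773666306
toolz [-0.08 -0.61 -0.79] y [-0.99  0.13  0.  ]
[-0.44 -0.29 -0.29] [-1.21 -0.33 -0.63]
```

Emit:
arm_command(targets=[[0, -0.3, -0.2, -0.2, -1], [0, -0.3, -0.2, -0.2, -1], [0, -0.3, -0.2, -0.2, -1], [0, -0.3, -0.2, -0.2, -1], [0, -0.3, -0.2, -0.2, -1], [0, -0.3, -0.2, -0.2, -1], [0, -0.3, -0.2, -0.2, -1]])

```text
time_s: 14.12
ee_pos: [234.0, -323.8, 443.6]
ee_rot: [150.9, -26.1, -45.1]
force: [0.4, -0.6, -0.3]
gripper_width: 91.2
```

Run:
```python
from h import *
s=st();print(sh((300,-200,430.)),sh((360,150,330)))
```

```text
t 14.1167 q [-26.67 -13.05 100.95 -36.39  79.57 118.09] p [ 234.03 -323.83  443.6 ] e [150.86 -26.07 -45.12] F [ 0.37 -0.56 -0.25] w 91.17870181118388
toolz [-0.07 -0.62 -0.78] y [-0.77 -0.46  0.44]
[-0.09 -0.23 -0.14] [-0.54 -0.73 -0.42]
```

Emit:
arm_command(targets=[[0, -0.49, -0.66, -0.38, -1], [0, -0.49, -0.66, -0.38, -1], [0, -0.49, -0.66, -0.38, -1], [0, -0.49, -0.66, -0.38, -1], [0, -0.49, -0.66, -0.38, -1], [0, -0.49, -0.66, -0.38, -1], [0, -0.49, -0.66, -0.38, -1], [0, -0.49, -0.66, -0.38, -1]])

```text
time_s: 14.78
ee_pos: [315.9, -10.6, 369.2]
ee_rot: [142.0, -0.4, -6.9]
force: [1.4, 0.0, -0.2]
gripper_width: 91.2
```

Run:
```python
from h import *
s=st();R=Rm(s["ee_rot"]);z=R[:,2];print(np.degrees(np.arctan2(z[1],z[0])),np.degrees(np.arccos(-z[2])),"turn",np.degrees(np.arctan2(R[2,1],R[2,0])),sh((360,200,330)),sh((410,330,260)))
```

```text
t 14.7833 q [ 28.2   -1.46 101.61 -31.21 101.88 124.76] p [315.92 -10.64 369.22] e [141.96  -0.38  -6.92] F [ 1.39  0.03 -0.17] w 91.2313208836657
toolz [-0.07 -0.61 -0.79] y [-0.1  -0.78  0.62]
-96.43380873338553 38.0413637127519 turn 89.38540444479298 [ 0.04 -0.39 -0.2 ] [ 0.1  -0.69 -0.26]
```

Emit:
arm_command(targets=[[0, 0.09, -0.66, -0.27, -1], [0, 0.09, -0.66, -0.27, -1], [0, 0.09, -0.66, -0.27, -1], [0, 0.09, -0.66, -0.27, -1], [0, 0.09, -0.66, -0.27, -1], [0, 0.09, -0.66, -0.27, -1], [0, 0.09, -0.66, -0.27, -1], [0, 0.09, -0.66, -0.27, -1]])

```text
time_s: 15.45
ee_pos: [396.9, 300.8, 281.6]
ee_rot: [151.0, 25.2, 31.3]
force: [0.8, -0.0, 0.6]
gripper_width: 91.4
```

```bash
cat >> h.py <<'E'
def rep():
    s=st();R=Rm(s["ee_rot"]);z=R[:,2];print("az",np.degrees(np.arctan2(z[1],z[0])),"tilt",np.degrees(np.arccos(-z[2])),"turn",np.degrees(np.arctan2(R[2,1],R[2,0])));return s,R
E
python3 - <<'E'
from h import *
s,R=rep();print(sh((410,340,260)))
E
```

```text
t 15.45 q [ 49.28  25.82  78.25 -21.23 107.26 100.76] p [396.92 300.8  281.61] e [151.01  25.21  31.28] F [ 0.75 -0.03  0.57] w 91.4458105794635
toolz [-0.07 -0.61 -0.79] y [ 0.63 -0.64  0.44]
az -96.2631319382302 tilt 37.6854504216015 turn 134.16068475582853
[ 0.08 -0.05 -0.02]
```

Run:
```python
from h import *
print(sh((436,362,165)))
```

```text
[ 0.22 -0.13  0.1 ]
```

Emit:
arm_command(targets=[[0, 0.22, -0.13, 0.1, -1], [0, 0.22, -0.13, 0.1, -1], [0, 0.22, -0.13, 0.1, -1], [0, 0.22, -0.13, 0.1, -1], [0, 0.22, -0.13, 0.1, -1], [0, 0.22, -0.13, 0.1, -1], [0, 0.22, -0.13, 0.1, -1], [0, 0.22, -0.13, 0.1, -1]])

```text
time_s: 16.12
ee_pos: [438.8, 364.0, 169.1]
ee_rot: [179.2, 37.4, 82.5]
force: [-0.4, -0.5, 0.1]
gripper_width: 91.6
```

Run:
```python
from h import *
s,R=rep()
for n in("wrist","side","top"): cv2.imwrite(f"pics/{n}2.png",env.grab_frame(n)[:,:,::-1])
```

```text
t 16.1167 q [ 49.99  36.61  75.39 -20.08  99.77  59.45] p [438.84 364.01 169.07] e [179.18  37.36  82.51] F [-0.36 -0.45  0.07] w 91.60734393364436
toolz [-0.06 -0.6  -0.79] y [ 0.99 -0.12  0.01]
az -96.1440412082714 tilt 37.37236187370417 turn 178.92696350347066
```

View pics/wrist2.png

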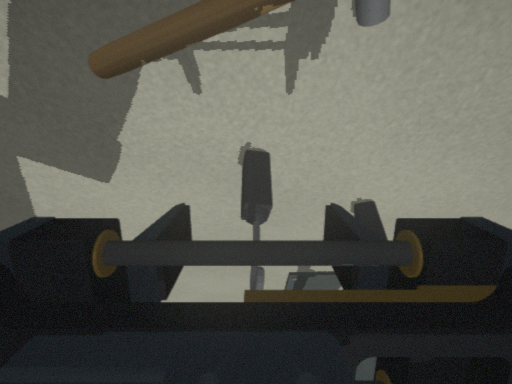

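View pics/side2.png

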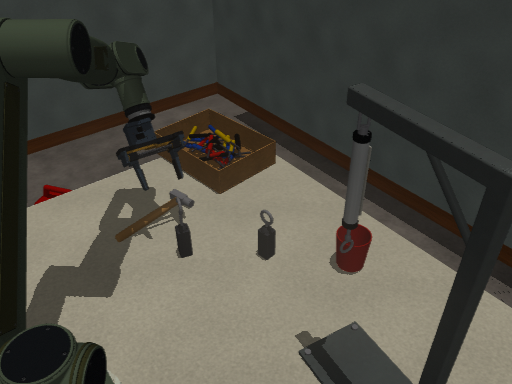

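View pics/top2.png

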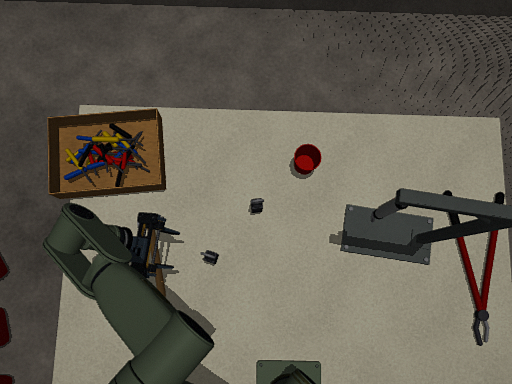

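Run:
```python
from h import *
s,R=rep();f=R[:,2].copy();f[2]=0;f/=np.linalg.norm(f)
t=np.array([424,259,0])-12*f+[0,0,45]+19*R[:,2];print(t,sh(t),sh(t-70*R[:,2]))
```

```text
t 16.2667 q [ 50.02  36.66  75.47 -20.09  99.77  59.54] p [438.29 363.78 168.3 ] e [179.18  37.48  82.48] F [-0.37 -0.33 -0.01] w 91.22191335998146
toolz [-0.07 -0.61 -0.79] y [ 0.99 -0.12  0.01]
az -96.18481723053861 tilt 37.49121270206361 turn 178.93687776108433
[424.05 259.43  29.92] [ 0.   -0.01  0.35] [ 0.   -0.01  0.21]
```

Emit:
arm_command(targets=[[0, 0, -0.005, 0.08, -0.024], [0, 0, -0.01, 0.16, -0.024], [0, 0, -0.01, 0.24, -0.024], [0, 0, -0.01, 0.3, -0.024], [0, 0, -0.01, 0.335, -0.024], [0, 0, -0.01, 0.346, -0.024], [0, 0, -0.01, 0.346, -0.024], [0, 0, -0.01, 0.346, -0.024]])

```text
time_s: 16.93
ee_pos: [422.9, 260.7, 31.8]
ee_rot: [179.9, 37.4, 83.7]
force: [0.9, -0.1, 0.7]
gripper_width: 91.1
```

Run:
```python
from h import *
s,R=rep()
for n in("wrist","side"): cv2.imwrite(f"pics/{n}3.png",env.grab_frame(n)[:,:,::-1])
```

```text
t 16.9333 q [ 45.16  37.69  96.75 -22.92  77.37  62.89] p [422.91 260.74  31.85] e [179.88  37.36  83.73] F [ 0.91 -0.1   0.72] w 91.13925887596052
toolz [-0.06 -0.6  -0.79] y [ 0.99 -0.11  0.  ]
az -96.06964250389905 tilt 37.36299706384061 turn 179.8399617033269
```

View pics/wrist3.png

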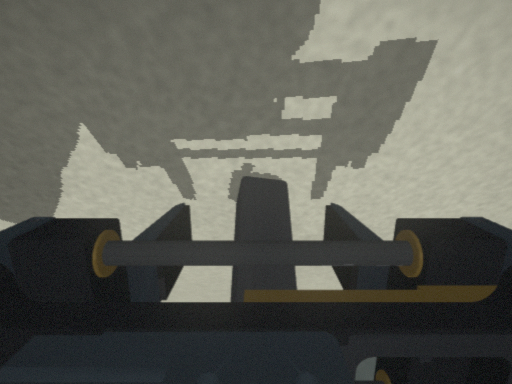

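View pics/side3.png

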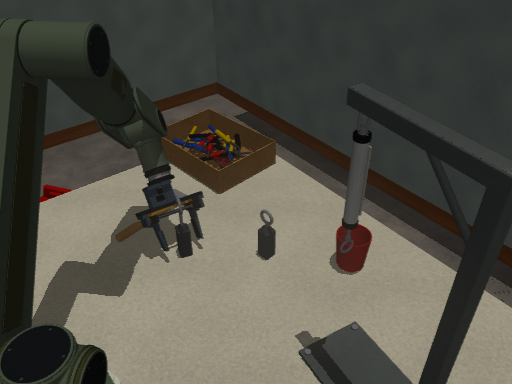

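Emit:
arm_command(targets=[[1, 0, 0, 0, 0], [1, 0, 0, 0, 0], [1, 0, 0, 0, 0], [1, 0, 0, 0, 0], [1, 0, 0, 0, 0], [1, 0, 0, 0, 0], [1, 0, 0, 0, 0], [1, 0, 0, 0, 0]], squeeze=15)

```text
time_s: 17.7
ee_pos: [424.0, 261.4, 32.2]
ee_rot: [179.7, 37.3, 83.7]
force: [4.5, 1.4, 2.6]
gripper_width: 41.0
```

Run:
```python
from h import *
s,R=rep();print(s["torque"])
for n in("side","top"): cv2.imwrite(f"pics/{n}4.png",env.grab_frame(n)[:,:,::-1])
a=cv2.imread("pics/side4.png")[170:270,130:230]
cv2.imwrite("pics/z4.png",cv2.convertScaleAbs(cv2.resize(a,None,fx=6,fy=6,interpolation=2),alpha=1.8,beta=10))
```

```text
t 17.7 q [ 45.19  37.67  96.68 -23.03  77.32  62.89] p [423.95 261.38  32.2 ] e [179.71  37.3   83.75] F [4.51 1.38 2.61] w 40.954342515675215
toolz [-0.06 -0.6  -0.8 ] y [ 0.99 -0.11  0.  ]
az -95.77749687411648 tilt 37.30096466550889 turn 179.62233310622494
[ 0.13 -0.7   0.48]
```

View pics/z4.png

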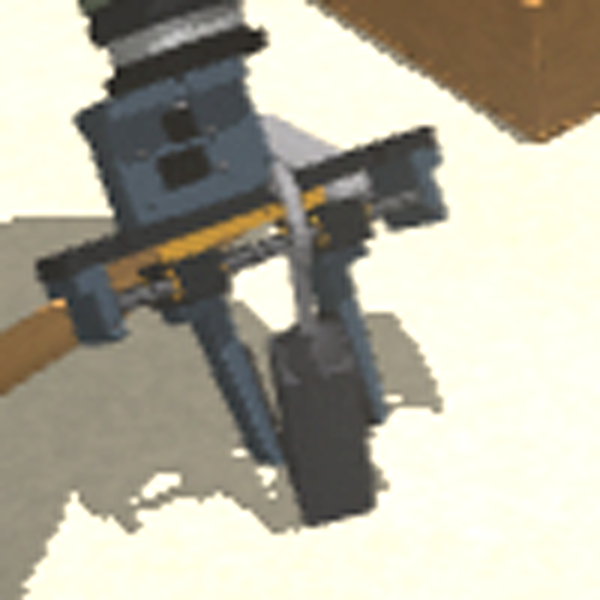

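Emit:
arm_command(targets=[[1, 0, 0, 0, 0], [1, 0, 0, 0, 0], [1, 0, 0, 0, 0], [1, 0, 0, 0, 0], [1, 0, 0, 0, 0], [1, 0, 0, 0, 0]], squeeze=20)

```text
time_s: 18.3
ee_pos: [424.5, 261.9, 32.2]
ee_rot: [179.7, 37.2, 83.7]
force: [2.4, 0.0, 0.2]
gripper_width: 36.5
```

Run:
```python
from h import *
s,R=rep();print(s["torque"])
```

```text
t 18.3 q [ 45.19  37.66  96.63 -23.02  77.27  62.89] p [424.47 261.94  32.2 ] e [179.65  37.21  83.72] F [2.4  0.02 0.22] w 36.47328300585705
toolz [-0.06 -0.6  -0.8 ] y [ 0.99 -0.11  0.  ]
az -95.70476027547917 tilt 37.20728972085411 turn 179.54024173080606
[ 0.29 -0.22  0.24]
```

Emit:
arm_command(targets=[[1, 0, 0, 0, 0], [1, 0, 0, 0, 0], [1, 0, 0, 0, 0], [1, 0, 0, 0, 0]], squeeze=30)

```text
time_s: 18.63
ee_pos: [424.5, 261.9, 32.2]
ee_rot: [179.6, 37.2, 83.7]
force: [2.3, -0.6, 0.7]
gripper_width: 36.3
```

Run:
```python
from h import *
s,R=rep();print(s["torque"])
```

```text
t 18.6333 q [ 45.19  37.67  96.63 -23.02  77.27  62.89] p [424.5  261.93  32.18] e [179.65  37.21  83.72] F [ 2.27 -0.63  0.67] w 36.302036401624626
toolz [-0.06 -0.6  -0.8 ] y [ 0.99 -0.11  0.  ]
az -95.70030219467033 tilt 37.20710605860426 turn 179.5367474979355
[ 0.26 -0.23  0.21]
```

Run:
```python
from h import *
for n in("side","top"): cv2.imwrite(f"pics/{n}5.png",env.grab_frame(n)[:,:,::-1])
a=cv2.imread("pics/side5.png")[190:270,150:220]
b=cv2.imread("pics/top5.png")[230:290,170:240]
z=[cv2.convertScaleAbs(cv2.resize(i,None,fx=k,fy=k,interpolation=2),alpha=1.8,beta=10) for i,k in((a,5),(b,5))]
z[1]=cv2.copyMakeBorder(z[1],0,100,0,0,0)
cv2.imwrite("pics/z5.png",np.hstack(z))
```

```text
(no output)
```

View pics/z5.png

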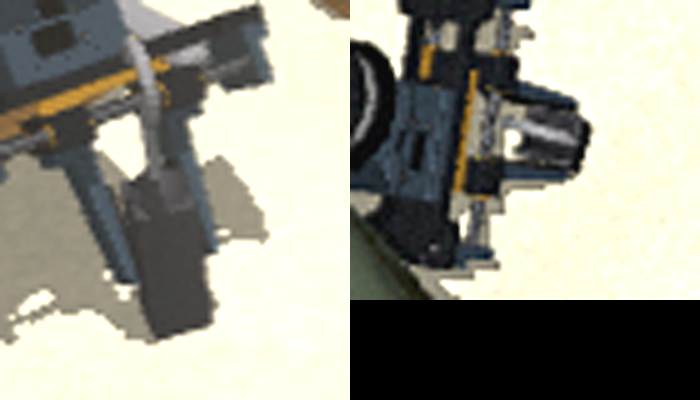

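Emit:
arm_command(targets=[[0.45, 0, 0, 0, 0], [0.45, 0, 0, 0, 0], [0.45, 0, 0, 0, 0], [0.45, 0, -0.01, 0, 0], [0.45, 0, -0.02, 0, 0], [0.45, 0, -0.03, 0, 0], [0.45, 0, -0.04, 0, 0], [0.45, 0, -0.05, 0, 0]])

```text
time_s: 19.4
ee_pos: [402.3, 265.1, 33.4]
ee_rot: [179.2, 37.1, 83.7]
force: [10.3, 1.0, 8.3]
gripper_width: 50.2
```

Run:
```python
from h import *
s,R=rep();print(s["torque"])
```

```text
t 19.4 q [ 47.    36.6   98.75 -22.49  76.54  64.64] p [402.3  265.15  33.44] e [179.19  37.14  83.69] F [10.3   0.97  8.32] w 50.207659250153846
toolz [-0.05 -0.6  -0.8 ] y [ 0.99 -0.1   0.01]
az -94.97229211241131 tilt 37.15243823302461 turn 178.93383654765825
[-0.52 -1.59  1.21]
```

Emit:
arm_command(targets=[[0.45, 0, 0.002, 0, 0], [1, 0, 0.002, 0, 0], [1, 0, 0.002, 0, 0], [1, 0, 0.002, 0, 0], [1, 0, 0.002, 0, 0]], squeeze=25)

```text
time_s: 19.82
ee_pos: [405.2, 265.3, 34.3]
ee_rot: [178.9, 37.1, 83.7]
force: [6.1, 1.1, 3.9]
gripper_width: 34.4
```

Run:
```python
from h import *
s,R=rep();print(s["torque"])
for n in("side","top"): cv2.imwrite(f"pics/{n}6.png",env.grab_frame(n)[:,:,::-1])
a=cv2.imread("pics/side6.png")[190:270,140:210]
b=cv2.imread("pics/top6.png")[240:300,170:240]
z=[cv2.convertScaleAbs(cv2.resize(i,None,fx=k,fy=k,interpolation=2),alpha=1.8,beta=10) for i,k in((a,5),(b,5))]
z[1]=cv2.copyMakeBorder(z[1],0,100,0,0,0)
cv2.imwrite("pics/z6.png",np.hstack(z))
```

```text
t 19.8167 q [ 46.91  36.6   98.56 -22.73  76.56  64.57] p [405.17 265.29  34.31] e [178.93  37.11  83.66] F [6.09 1.14 3.91] w 34.38561806489438
toolz [-0.05 -0.6  -0.8 ] y [ 0.99 -0.1   0.01]
az -94.5721546591865 tilt 37.119551171724886 turn 178.58739974377073
[-0.21 -0.88  0.7 ]
```

View pics/z6.png

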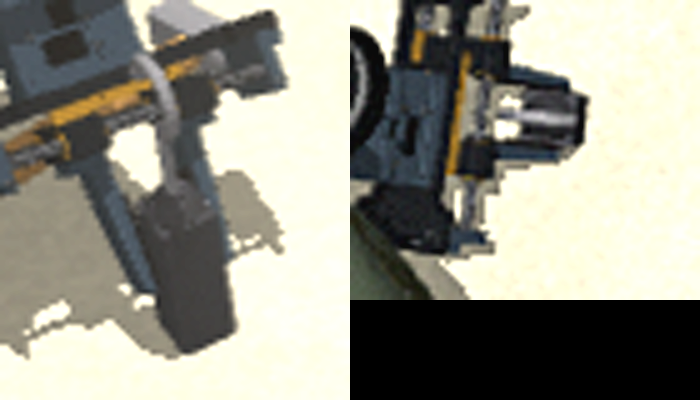

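Emit:
arm_command(targets=[[1, 0, 0, 0, 0], [1, 0, 0, 0, 0], [1, -0.002, 0, -0.003, 0], [1, -0.004, 0, -0.006, 0], [1, -0.006, 0, -0.009, 0], [1, -0.006, 0, -0.009, 0]], squeeze=6)

```text
time_s: 20.42
ee_pos: [404.4, 265.6, 39.3]
ee_rot: [179.0, 37.1, 83.7]
force: [-0.1, 0.1, -5.0]
gripper_width: 34.0
```

```bash
cat > zoom.py <<'E'
from h import *
import sys
def zoom(tag,sb,tb,k=5):
    s,R=rep();print(s["torque"])
    z=[]
    for n,b in(("side",sb),("top",tb)):
        im=env.grab_frame(n)[:,:,::-1];cv2.imwrite(f"pics/{n}{tag}.png",im)
        x,y,w,h=b;z.append(cv2.convertScaleAbs(cv2.resize(im[y:y+h,x:x+w],None,fx=k,fy=k,interpolation=2),alpha=1.8,beta=10))
    H=max(i.shape[0] for i in z);z=[cv2.copyMakeBorder(i,0,H-i.shape[0],0,0,0) for i in z]
    cv2.imwrite(f"pics/z{tag}.png",np.hstack(z))
E
python3 -c "
from zoom import *
zoom('7',(140,190,75,80),(170,240,75,60))"
```

```text
t 20.4167 q [ 46.94  36.23  98.36 -22.58  77.13  64.33] p [404.4  265.59  39.3 ] e [179.04  37.11  83.68] F [-0.14  0.13 -5.  ] w 33.96805381225971
toolz [-0.05 -0.6  -0.8 ] y [ 0.99 -0.1   0.01]
az -94.71686380706993 tilt 37.123130387179195 turn 178.72505505700005
[ 0.98 -0.07  0.04]
```

View pics/z7.png

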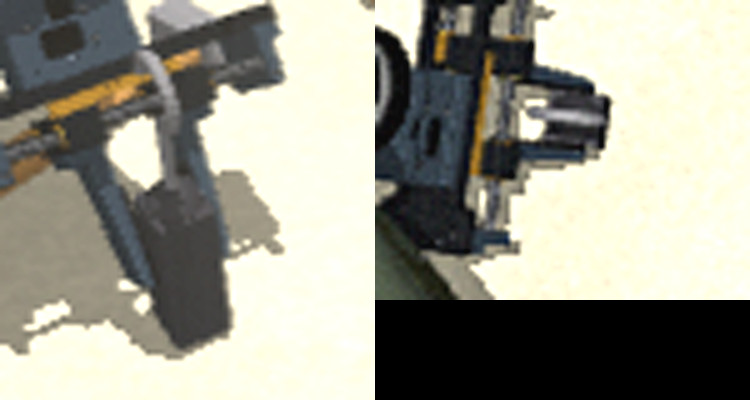

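Emit:
arm_command(targets=[[1, -0.003, 0, -0.004, 0], [1, -0.006, 0, -0.008, 0], [1, -0.006, 0, -0.008, 0], [1, -0.006, 0, -0.008, 0]])

```text
time_s: 20.85
ee_pos: [404.7, 265.8, 44.5]
ee_rot: [179.0, 37.1, 83.7]
force: [-0.9, -0.2, -5.4]
gripper_width: 34.0
```

```bash
python3 -c "
from zoom import *
zoom('8',(140,190,75,80),(170,240,75,60))"
```

```text
t 20.85 q [ 46.95  35.85  98.14 -22.55  77.64  64.12] p [404.65 265.75  44.49] e [178.98  37.08  83.66] F [-0.91 -0.16 -5.44] w 34.00513735935499
toolz [-0.05 -0.6  -0.8 ] y [ 0.99 -0.1   0.01]
az -94.6474356681387 tilt 37.09354863965416 turn 178.6535032445313
[ 0.99  0.01 -0.01]
```

View pics/z8.png

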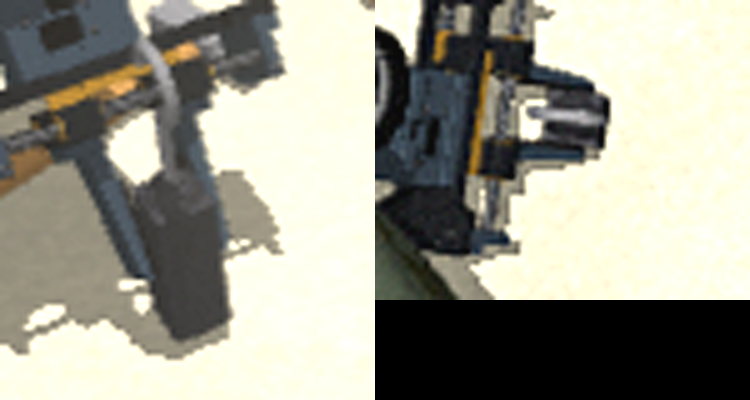

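Run:
```python
from h import *
a=cv2.imread("pics/top8.png")[250:275,190:225];cv2.imwrite("pics/z8b.png",cv2.convertScaleAbs(cv2.resize(a,None,fx=20,fy=20,interpolation=2),alpha=1.8,beta=10))
```

```text
(no output)
```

View pics/z8b.png

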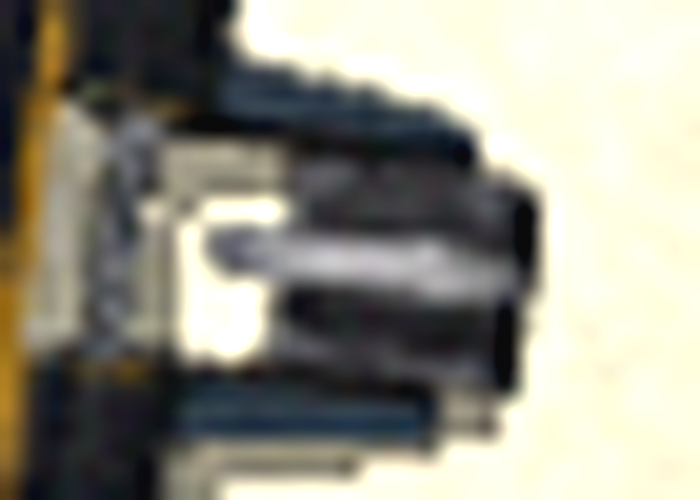

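Emit:
arm_command(targets=[[1, 0, 0, 0, 0], [1, 0, 0, 0, 0], [1, -0.02, 0, -0.025, 0], [1, -0.04, 0, -0.05, 0.045], [1, -0.06, 0, -0.08, 0.045], [1, -0.08, 0, -0.107, 0.045], [1, -0.08, 0, -0.107, 0.045], [1, -0.08, 0, -0.107, 0.045]], squeeze=40)

```text
time_s: 21.62
ee_pos: [403.8, 266.5, 111.2]
ee_rot: [177.4, 36.9, 81.1]
force: [-0.4, 0.2, -6.2]
gripper_width: 33.9
```

Run:
```python
from h import *
a=onz("top",(199.8,262),177);b=onz("top",(215.6,263.1),175)
print(a,b,(a+b)/2,np.linalg.norm(a-b),np.degrees(np.arctan2(*(b-a)[1::-1])))
s,R=rep();print(sh((545,-215,110)))
```

```text
[402.43 280.09 177.  ] [400.4  233.67 175.  ] [401.41 256.88 176.  ] 46.502620668796524 -92.49752828128175
t 21.6167 q [ 47.04  31.27  94.97 -22.03  84.75  63.26] p [403.82 266.48 111.24] e [177.41  36.93  81.1 ] F [-0.4   0.24 -6.18] w 33.92371969700636
toolz [-0.05 -0.6  -0.8 ] y [ 0.99 -0.13  0.04]
az -94.59640328259273 tilt 37.00272510721112 turn 176.56112235425354
[-0.72  0.4   0.57]
```

Run:
```python
from h import *
print(sh((500,-90,109)),sh((531,-224,109)))
```

```text
[-0.54  0.28  0.42] [-0.74  0.38  0.58]
```

Emit:
arm_command(targets=[[1, -0.03, 0.015, 0.025, 0], [1, -0.1, 0.05, 0.08, 0], [1, -0.18, 0.09, 0.14, 0], [1, -0.26, 0.13, 0.2, 0], [1, -0.34, 0.175, 0.265, 0], [1, -0.4, 0.21, 0.31, 0], [1, -0.45, 0.235, 0.35, 0], [1, -0.49, 0.255, 0.38, 0]])

```text
time_s: 22.28
ee_pos: [483.9, -37.3, 109.7]
ee_rot: [177.6, 36.9, 81.2]
force: [1.1, -0.3, -6.4]
gripper_width: 33.9
```

Run:
```python
from h import *
s,R=rep();print(sh((531,-224,109)))
```

```text
t 22.2833 q [ 16.88  23.92 109.22 -37.27  67.45  45.91] p [483.9  -37.33 109.73] e [177.64  36.95  81.23] F [ 1.1  -0.27 -6.41] w 33.915890362431554
toolz [-0.05 -0.6  -0.8 ] y [ 0.99 -0.13  0.03]
az -94.84284681325622 tilt 37.01124848119339 turn 176.86357040709254
[-0.28  0.14  0.22]
```

Emit:
arm_command(targets=[[1, -0.04, 0.02, 0.035, 0], [1, -0.1, 0.05, 0.08, 0], [1, -0.16, 0.08, 0.13, 0], [1, -0.21, 0.105, 0.17, 0], [1, -0.25, 0.125, 0.2, 0], [1, -0.275, 0.14, 0.22, 0], [1, -0.275, 0.14, 0.22, 0], [1, -0.275, 0.14, 0.22, 0]])

```text
time_s: 22.95
ee_pos: [529.1, -221.5, 104.9]
ee_rot: [177.9, 36.9, 81.2]
force: [0.1, 0.8, -6.1]
gripper_width: 33.3
```

```bash
python3 -c "
from zoom import *
zoom('9',(310,190,100,100),(310,180,60,60),6)"
```

```text
t 22.95 q [ -3.35  25.78 106.66 -44.87  58.4   32.79] p [ 529.15 -221.45  104.92] e [177.92  36.91  81.22] F [ 0.07  0.77 -6.12] w 33.34879074349852
toolz [-0.06 -0.6  -0.8 ] y [ 0.99 -0.13  0.03]
az -95.31966384826943 tilt 36.958881061010246 turn 177.2317379451576
[ 0.94 -0.03 -0.01]
```

View pics/z9.png

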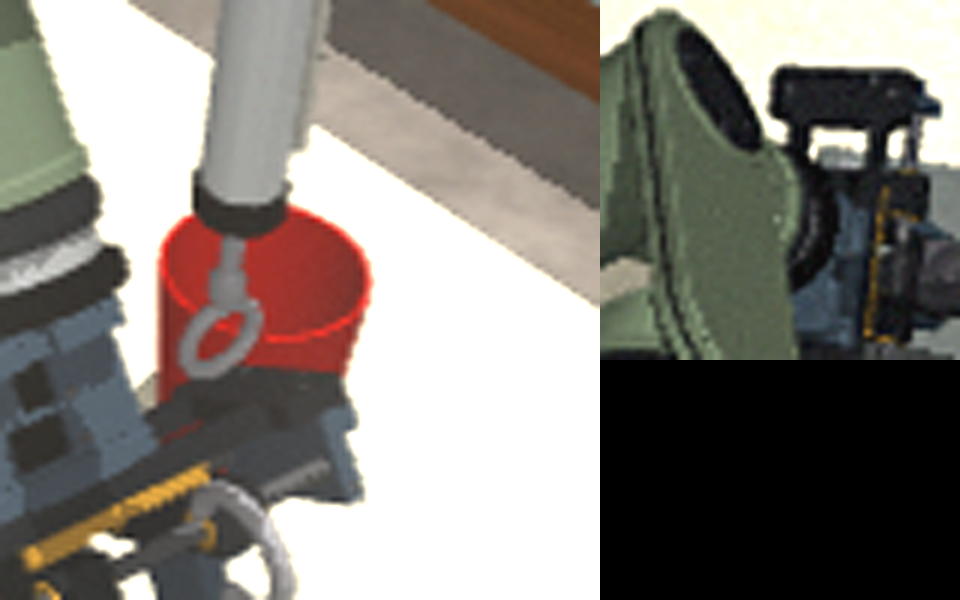

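View pics/side9.png

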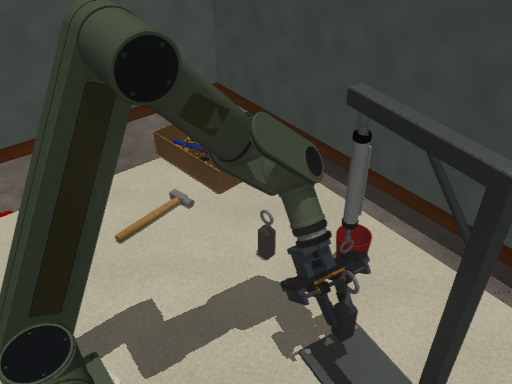

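Run:
```python
from h import *
def c(u,v):return ((u+.5)/6-.5+310,(v+.5)/6-.5+190)
print("bow",onz("side",c(222,487),256),"tip",onz("side",c(200,521),238),"ring",onz("side",c(221,340),300))
p=np.array([529.15,-221.45,104.92])
print("pred bow",p+[-3.2,-8.9,151], proj("side",p+[-3.2,-8.9,151]),c(222,487))
a=cv2.imread("pics/side9.png")[225:345,310:400];cv2.imwrite("pics/z9b.png",cv2.convertScaleAbs(cv2.resize(a,None,fx=6,fy=6,interpolation=2),alpha=1.6,beta=0)[:,:])
b=cv2.imread("pics/top9.png")[200:250,340:390];cv2.imwrite("pics/z9c.png",cv2.convertScaleAbs(cv2.resize(b,None,fx=10,fy=10,interpolation=2),alpha=1.8,beta=10))
```

```text
bow [ 521.3  -219.83  256.  ] tip [ 519.13 -214.93  238.  ] ring [ 532.07 -202.93  300.  ]
pred bow [ 525.95 -230.35  255.92] [352.46 272.9 ] (346.5833333333333, 270.75)
```

View pics/z9b.png

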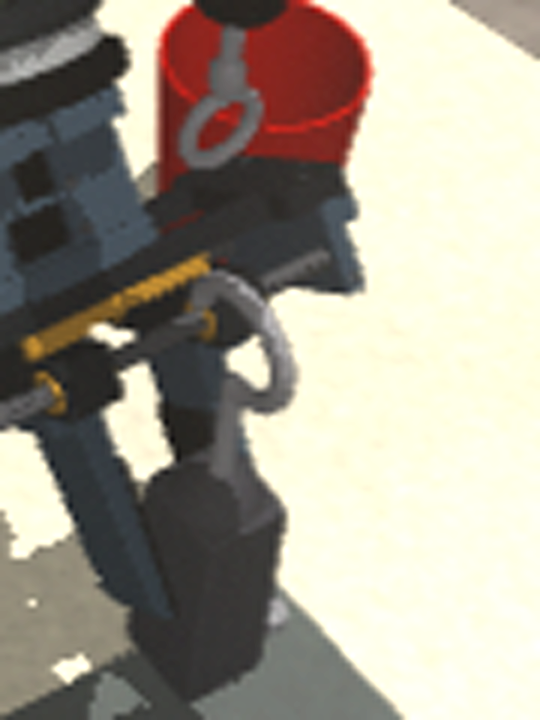

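View pics/z9c.png

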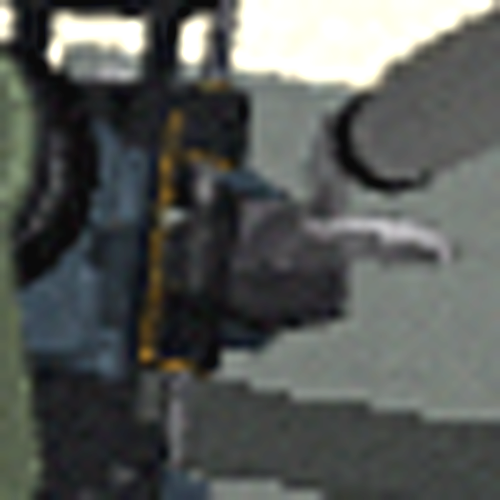

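Run:
```python
from h import *
def cs(u,v):return ((u+.5)/6-.5+310,(v+.5)/6-.5+225)
def ct(u,v):return ((u+.5)/10-.5+340,(v+.5)/10-.5+200)
tip=tri([ray("side",cs(200,306)),ray("top",ct(308,228))])
rt=tri([ray("side",cs(287,362)),ray("top",ct(445,250))])
print("tip",tip);print("right",rt)
ok=[];K=env.camera_params("side");
obj=np.array([[18,-17,0],[-18,-17,0],[18,17,0],[-20,0,166],[21,0,165],[0,0,145],[0,0,104]],float)
img=np.array([cs(195,695),cs(132,632),cs(265,655),cs(199,306),cs(287,362),cs(232,388),cs(222,462)],float)
o,rv,tv=cv2.solvePnP(obj,img,K["camera_matrix"],None)
rp=cv2.projectPoints(obj,rv,tv,K["camera_matrix"],None)[0][:,0]-img;print(rp)
Rc=cv2.Rodrigues(rv)[0];Rw=K["R"].T@Rc;pw=K["R"].T@(tv[:,0]-K["t"]);print(pw,Rw, "bow",Rw@[0,0,185]+pw,"pitch",np.degrees(np.arctan2(-Rw[2,0],Rw[2,2])))
```

```text
tip (array([ 525.07, -211.33,  233.72]), [np.float64(1.1426347130449463), np.float64(1.1426347130451522)])
right (array([ 519.99, -249.25,  243.43]), [np.float64(0.6704429782496483), np.float64(0.6704429782494862)])
[[ 0.57  0.12]
 [ 0.13  0.68]
 [-0.78 -0.18]
 [ 0.22 -0.07]
 [-0.67  1.67]
 [ 0.37 -1.57]
 [ 0.16 -0.67]]
[ 590.68 -179.78  -27.52] [[-0.02  1.    0.04]
 [-1.   -0.02  0.04]
 [ 0.04 -0.04  1.  ]] bow [ 598.08 -172.03  157.17] pitch -2.441831907505955
```

Run:
```python
from h import *
im=env.grab_frame("wrist")[:,:,::-1];cv2.imwrite("pics/w10.png",cv2.convertScaleAbs(cv2.resize(im,None,fx=1.5,fy=1.5),alpha=1.7,beta=10))
```

```text
(no output)
```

View pics/w10.png

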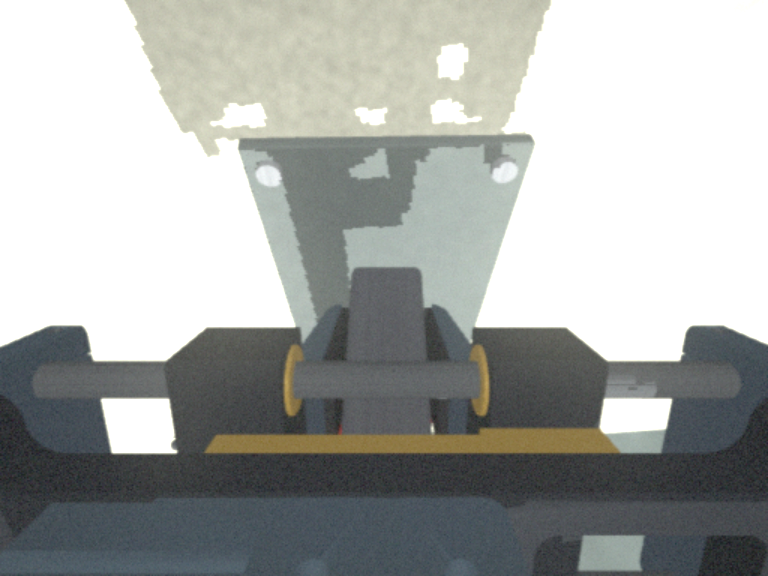

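Run:
```python
from h import *
s,R=rep();print(sh(s["ee_pos"]+[2.9,-8.4,60]),sh(s["ee_pos"]+[2.9,-8.4,0]))
```

```text
t 23.1 q [ -3.17  25.7  106.65 -44.9   58.4   32.78] p [ 530.08 -219.95  105.85] e [177.8   36.93  81.35] F [ 0.11 -0.51 -6.05] w 33.63672738849514
toolz [-0.05 -0.6  -0.8 ] y [ 0.99 -0.13  0.03]
az -94.99342968294054 tilt 36.981064923932905 turn 177.08026994059654
[-0.08  0.01 -0.09] [-0.01  0.01  0.01]
```

Emit:
arm_command(targets=[[1, -0.014, 0.008, 0.012, 0], [1, -0.014, 0.008, 0.012, 0], [1, -0.03, 0.008, -0.01, 0], [1, -0.05, 0.01, -0.035, 0], [1, -0.07, 0.01, -0.06, 0], [1, -0.084, 0.011, -0.08, 0], [1, -0.084, 0.011, -0.08, 0], [1, -0.084, 0.011, -0.08, 0]])

```text
time_s: 23.77
ee_pos: [532.8, -229.5, 163.5]
ee_rot: [177.7, 36.9, 81.3]
force: [-0.7, -0.8, -6.5]
gripper_width: 33.7
```

```bash
python3 -c "
from zoom import *
zoom('11',(320,210,60,90),(345,190,60,60),9)"
```

```text
t 23.7667 q [ -4.16  21.98 102.59 -42.22  63.44  26.04] p [ 532.78 -229.51  163.46] e [177.71  36.89  81.3 ] F [-0.66 -0.77 -6.45] w 33.74930334780791
toolz [-0.05 -0.6  -0.8 ] y [ 0.99 -0.13  0.03]
az -94.88837494371421 tilt 36.94754450869074 turn 176.95472049441327
[0.93 0.03 0.04]
```

```bash
python3 -c "
import cv2
i=cv2.imread('pics/z11.png');print(i.shape);cv2.imwrite('pics/z11a.png',i[:600,:540]);cv2.imwrite('pics/z11b.png',i[:540,540:])"
```

```text
(810, 1080, 3)
```

View pics/z11a.png

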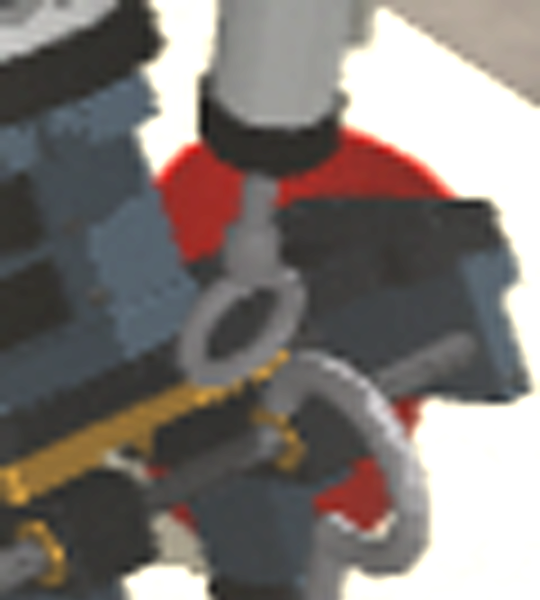

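View pics/z11b.png

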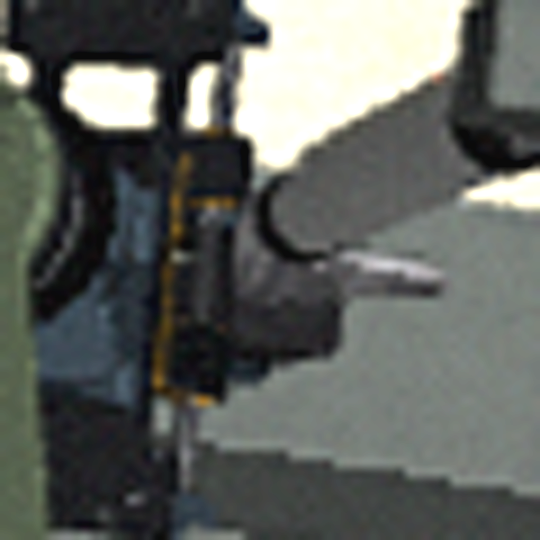

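Run:
```python
from h import *
E=np.array([532,-201,300.]);hx=np.array([np.cos(np.radians(-97.5)),np.sin(np.radians(-97.5)),0]);b=np.array([-hx[1],hx[0],0]);z=np.array([0,0,1.])
for n in("side","top"):
    print(n,proj(n,E),*[ (proj(n,E+10*d)-proj(n,E))/10 for d in(hx,b,z)])
cs=lambda u,v:((u+.5)/9-.5+320,(v+.5)/9-.5+210)
ct=lambda u,v:((u+.5)/9-.5+345,(v+.5)/9-.5+190)
rt=tri([ray("side",cs(413,500)),ray("top",ct(437,283))]);print(rt)
X=rt[0]-E;print("right end rel eye a,b,z",X@hx,X@b,X[2])
for u,v,n in((243,328,"ring"),(283,397,"tip"),(310,368,"bow")): print(n,cs(u,v))
for a_,b_,z_ in((38,-3,-3),): pass
```

```text
side [345.63 245.7 ] [0.34 0.32] [ 0.42 -0.19] [ 0.06 -0.4 ]
top [372.77 217.2 ] [0.36 0.06] [ 0.04 -0.36] [ 0.1  -0.05]
(array([ 523.16, -257.19,  299.63]), [np.float64(0.1615367558134244), np.float64(0.1615367558135352)])
right end rel eye a,b,z 56.86862321441249 -1.4342386454866691 -0.3714325615573557
ring (346.55555555555554, 246.0)
tip (351.0, 253.66666666666666)
bow (354.0, 250.44444444444446)
```

Run:
```python
from h import *
hx=np.array([np.cos(np.radians(-97.5)),np.sin(np.radians(-97.5)),0]);b=np.array([-hx[1],hx[0],0]);z=np.array([0,0,1.])
rt=np.array([523.2,-257.2,299.6])
for pit in(-14,-7,0,7):   # + = cw (top to +a)
    c,s=np.cos(np.radians(pit)),np.sin(np.radians(pit))
    ex=c*hx-s*z;ez=c*z+s*hx
    C=rt-21*ex
    out=[]
    for x,zz in((-20,2),(-14,14),(0,20),(14,14),(20,0),(14,-14),(0,-20),(0,-60),(18,-75)):
        p=C+x*ex+zz*ez;u,v=proj("side",p);ut,vt=proj("top",p);out.append((int((u-319.5)*9),int((v-209.5)*9),int((ut-344.5)*9),int((vt-189.5)*9)))
    print(pit,out)
```

```text
-14 [(277, 406, 299, 265), (293, 368, 321, 261), (337, 370, 370, 264), (386, 425, 417, 272), (409, 498, 434, 282), (391, 544, 411, 287), (346, 538, 363, 284), (355, 700, 356, 304), (416, 801, 412, 318)]
-7 [(277, 386, 302, 263), (298, 354, 328, 260), (345, 365, 379, 263), (391, 426, 423, 273), (409, 497, 434, 282), (385, 536, 405, 286), (338, 522, 356, 282), (331, 672, 334, 300), (386, 776, 383, 314)]
0 [(280, 368, 306, 261), (305, 342, 337, 259), (355, 362, 389, 263), (398, 427, 429, 273), (409, 497, 434, 282), (380, 528, 400, 284), (331, 506, 350, 280), (309, 642, 313, 295), (357, 747, 354, 309)]
7 [(284, 352, 313, 259), (314, 333, 348, 258), (365, 361, 400, 264), (404, 430, 436, 274), (409, 497, 434, 282), (375, 520, 396, 283), (325, 489, 345, 278), (288, 610, 293, 291), (329, 715, 327, 305)]
```

```bash
python3 -c "
import cv2
i=cv2.imread('pics/side11.png')[225:345,310:410];cv2.imwrite('pics/z11c.png',cv2.convertScaleAbs(cv2.resize(i,None,fx=5,fy=5,interpolation=2),alpha=1.8,beta=10))"
```

```text
(no output)
```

View pics/z11c.png

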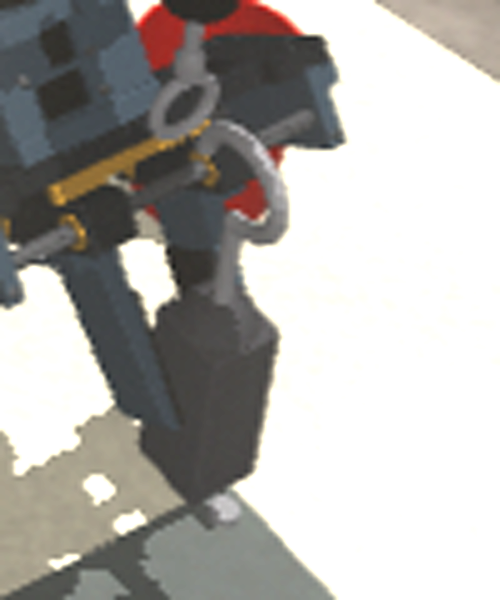

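Run:
```python
from h import *
s,R=rep();
for d in((2,-.26,2),(3.8,13.6,2)):print((R.T@np.array(d)/500).round(4))
```

```text
t 23.8667 q [ -4.17  22.07 102.68 -42.21  63.44  26.03] p [ 531.91 -229.56  162.15] e [177.94  36.9   81.43] F [ 0.21 -0.2  -5.47] w 33.79505629773529
toolz [-0.05 -0.6  -0.8 ] y [ 0.99 -0.13  0.03]
az -95.1436889302689 tilt 36.94865104973563 turn 177.25773058745668
[-0.  0. -0.]
[ 0.02  0.   -0.02]
```

Emit:
arm_command(targets=[[1, -0.004, 0.0043, -0.0055, 0], [1, -0.004, 0.0043, -0.0055, 0], [1, 0.004, 0.0044, -0.012, 0], [1, 0.011, 0.0045, -0.017, 0], [1, 0.018, 0.0046, -0.022, 0], [1, 0.018, 0.0046, -0.022, 0], [1, 0.018, 0.0046, -0.022, 0]], squeeze=12)

```text
time_s: 24.45
ee_pos: [536.0, -215.7, 165.5]
ee_rot: [178.0, 36.9, 81.5]
force: [-0.1, -0.5, -5.0]
gripper_width: 34.1
```

```bash
python3 -c "
from zoom import *
zoom('12',(325,220,60,60),(350,190,60,60),9)"
```

```text
t 24.45 q [ -2.71  22.13 101.98 -41.63  64.7   26.53] p [ 536.   -215.7   165.49] e [177.96  36.91  81.48] F [-0.06 -0.46 -4.97] w 34.08852155140685
toolz [-0.05 -0.6  -0.8 ] y [ 0.99 -0.13  0.03]
az -95.11537999706532 tilt 36.95357591529783 turn 177.28041431837238
[ 0.98 -0.02  0.01]
```

View pics/z12.png

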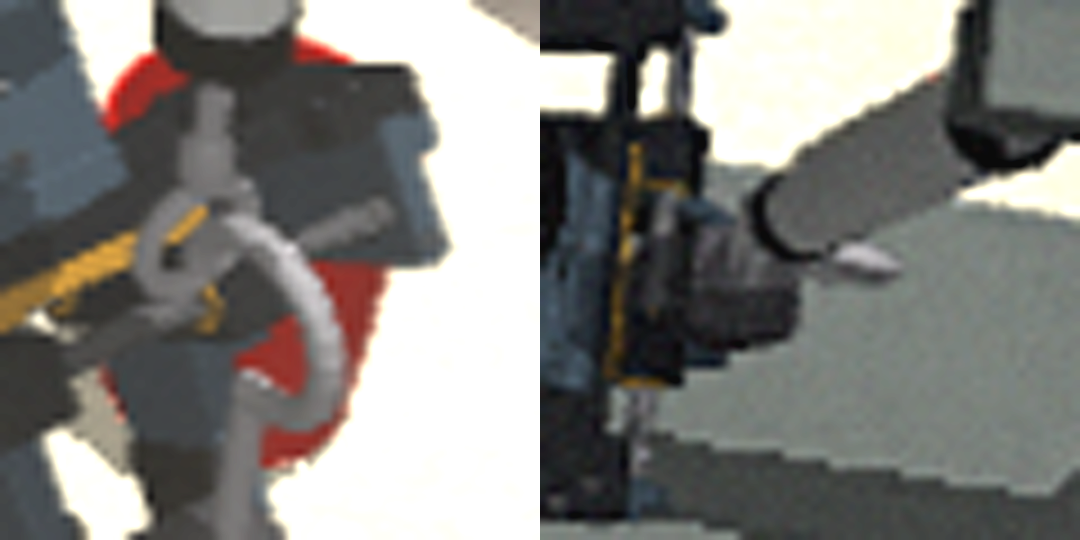

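Emit:
arm_command(targets=[[1, 0.004, 0, 0, 0], [1, 0.0076, 0, 0, 0], [1, 0.0115, 0, 0.0002, 0], [1, 0.0152, 0, 0.0003, 0], [1, 0.018, 0, 0.0004, 0], [1, 0.018, 0, 0.0004, 0]])

```text
time_s: 25.05
ee_pos: [537.0, -208.8, 159.8]
ee_rot: [178.0, 36.9, 81.5]
force: [-1.3, 1.2, -4.6]
gripper_width: 34.0
```

```bash
python3 -c "
from zoom import *
zoom('13',(325,220,60,60),(350,190,60,60),9)"
```

```text
t 25.05 q [ -1.99  22.56 102.26 -41.64  64.58  27.53] p [ 537.01 -208.75  159.76] e [177.96  36.89  81.48] F [-1.34  1.23 -4.59] w 33.96771612362674
toolz [-0.05 -0.6  -0.8 ] y [ 0.99 -0.13  0.03]
az -95.13342437666546 tilt 36.94270978682066 turn 177.28940632127802
[ 0.95 -0.01  0.07]
```

View pics/z13.png

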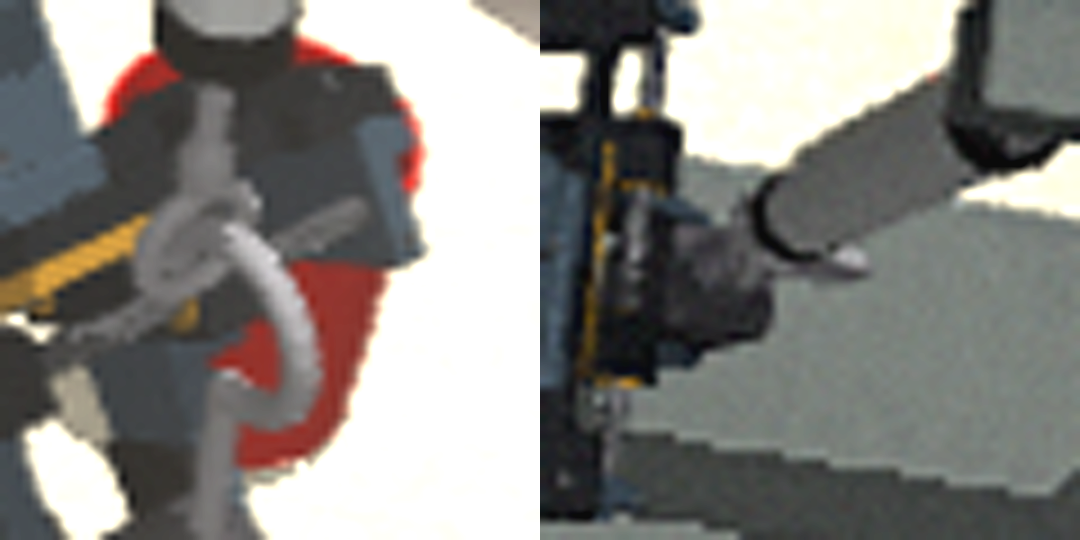

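Emit:
arm_command(targets=[[1, 0.003, 0, 0.0004, 0], [1, 0.006, 0, 0.0008, 0], [1, 0.0085, 0, 0.0014, 0], [1, 0.0085, 0, 0.0014, 0], [1, 0.0085, 0, 0.0014, 0]])

```text
time_s: 25.57
ee_pos: [537.4, -205.9, 156.8]
ee_rot: [178.0, 36.9, 81.5]
force: [-0.3, 0.8, -4.7]
gripper_width: 34.2
```

```bash
python3 -c "
from zoom import *
zoom('14',(325,220,60,60),(350,190,60,60),9)"
```

```text
t 25.5667 q [ -1.7   22.78 102.41 -41.69  64.47  28.02] p [ 537.42 -205.93  156.78] e [177.96  36.91  81.47] F [-0.28  0.83 -4.72] w 34.206230399731446
toolz [-0.05 -0.6  -0.8 ] y [ 0.99 -0.13  0.03]
az -95.13988387786198 tilt 36.95463202170098 turn 177.29154208779934
[ 0.97 -0.06 -0.03]
```

View pics/z14.png

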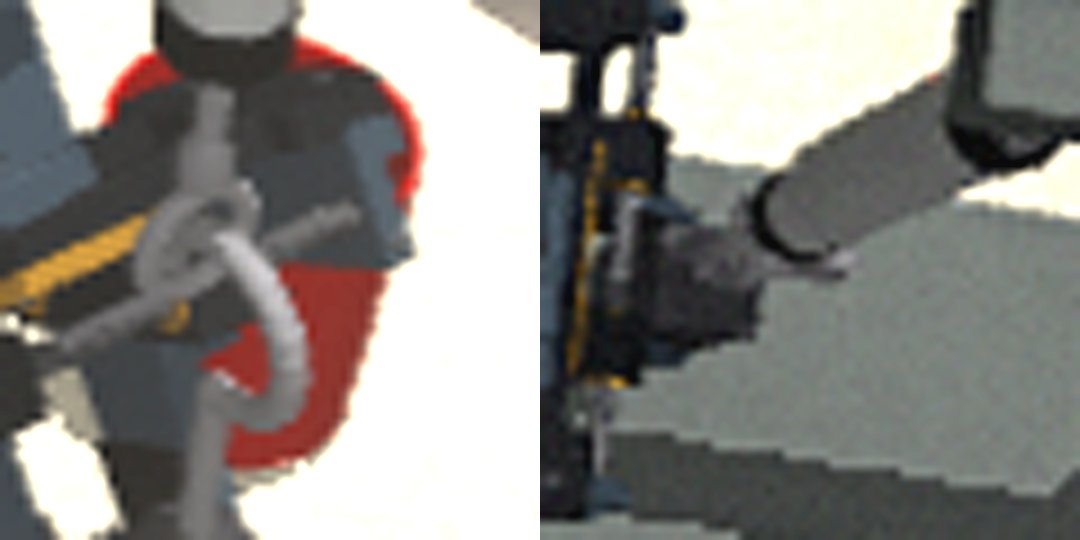

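Emit:
arm_command(targets=[[1, 0.003, 0, 0.0004, 0], [1, 0.006, 0, 0.0008, 0], [1, 0.009, 0, 0.0012, 0], [1, 0.0115, 0, 0.0016, 0], [1, 0.0115, 0, 0.0016, 0], [1, 0.0115, 0, 0.0016, 0]])

```text
time_s: 26.17
ee_pos: [538.0, -201.9, 152.6]
ee_rot: [178.0, 36.9, 81.5]
force: [-0.0, -0.5, -5.0]
gripper_width: 33.9
```

```bash
python3 -c "
from zoom import *
zoom('15',(325,220,60,60),(350,190,60,60),9)"
```

```text
t 26.1667 q [ -1.27  23.09 102.61 -41.73  64.32  28.67] p [ 538.02 -201.86  152.65] e [177.98  36.91  81.48] F [-0.04 -0.55 -5.04] w 33.89103324230446
toolz [-0.05 -0.6  -0.8 ] y [ 0.99 -0.13  0.03]
az -95.15292263089748 tilt 36.95961710787637 turn 177.3083471728273
[ 0.94 -0.09  0.  ]
```

View pics/z15.png

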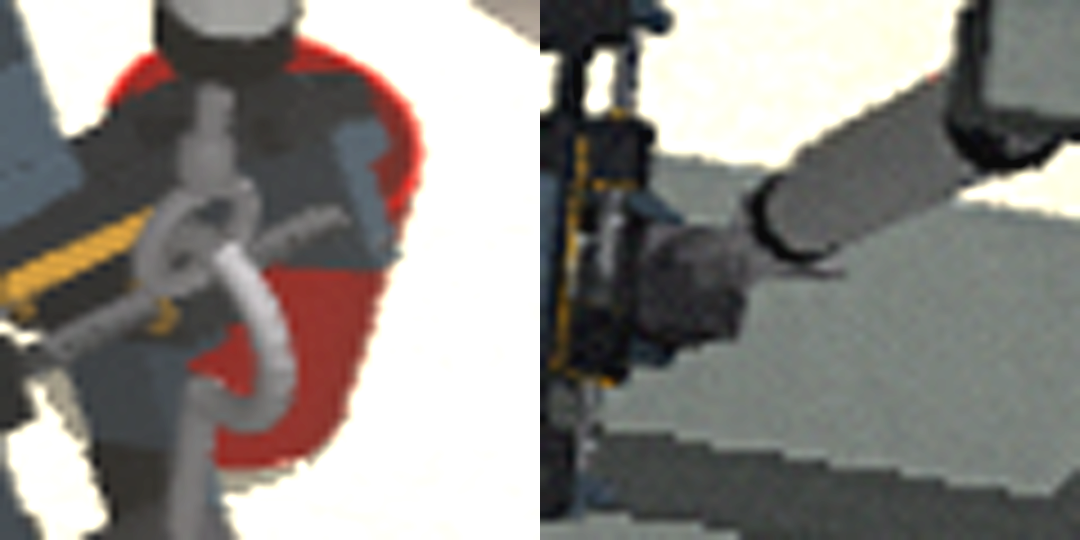

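Emit:
arm_command(targets=[[1, 0.004, 0, 0, 0], [1, 0.008, 0, 0, 0], [1, 0.012, 0, 0, 0], [1, 0.016, 0, 0, 0], [1, 0.02, 0, 0, 0], [1, 0.02, 0, 0, 0], [1, 0.02, 0, 0, 0]])

```text
time_s: 26.85
ee_pos: [539.3, -193.9, 146.7]
ee_rot: [178.0, 36.9, 81.5]
force: [-0.1, 0.3, -5.0]
gripper_width: 34.4
```

```bash
python3 -c "
from zoom import *
zoom('16',(325,220,60,60),(350,190,60,60),9)"
```

```text
t 26.85 q [ -0.45  23.57 102.84 -41.72  64.23  29.75] p [ 539.31 -193.92  146.69] e [177.97  36.92  81.49] F [-0.13  0.27 -4.95] w 34.3777303760156
toolz [-0.05 -0.6  -0.8 ] y [ 0.99 -0.13  0.03]
az -95.1346496936743 tilt 36.96609546595387 turn 177.2999198314943
[ 0.96 -0.02 -0.02]
```

View pics/z16.png

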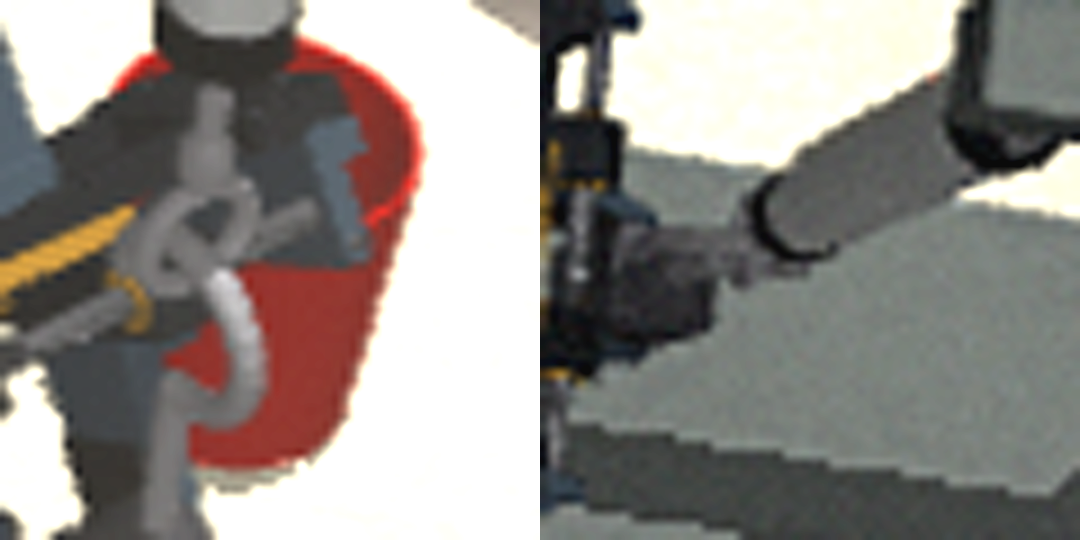

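Emit:
arm_command(targets=[[1, 0.0024, 0, 0.0032, 0], [1, 0.0048, 0, 0.0064, 0], [1, 0.0072, 0, 0.0096, 0], [1, 0.0096, 0, 0.0128, 0], [1, 0.012, 0, 0.016, 0], [1, 0.0144, 0, 0.0192, 0], [1, 0.0144, 0, 0.0192, 0]])

```text
time_s: 27.53
ee_pos: [539.5, -194.2, 134.5]
ee_rot: [178.0, 36.9, 81.5]
force: [-0.1, 0.5, -3.9]
gripper_width: 33.9
```

```bash
python3 -c "
from zoom import *
zoom('17',(325,220,60,60),(350,190,60,60),9)"
```

```text
t 27.5333 q [ -0.47  24.41 103.59 -42.25  63.07  30.91] p [ 539.48 -194.15  134.47] e [178.    36.93  81.49] F [-0.11  0.52 -3.94] w 33.87214099179278
toolz [-0.05 -0.6  -0.8 ] y [ 0.99 -0.13  0.03]
az -95.17702587691528 tilt 36.9761108754473 turn 177.33942940482547
[ 0.79  0.01 -0.01]
```

View pics/z17.png

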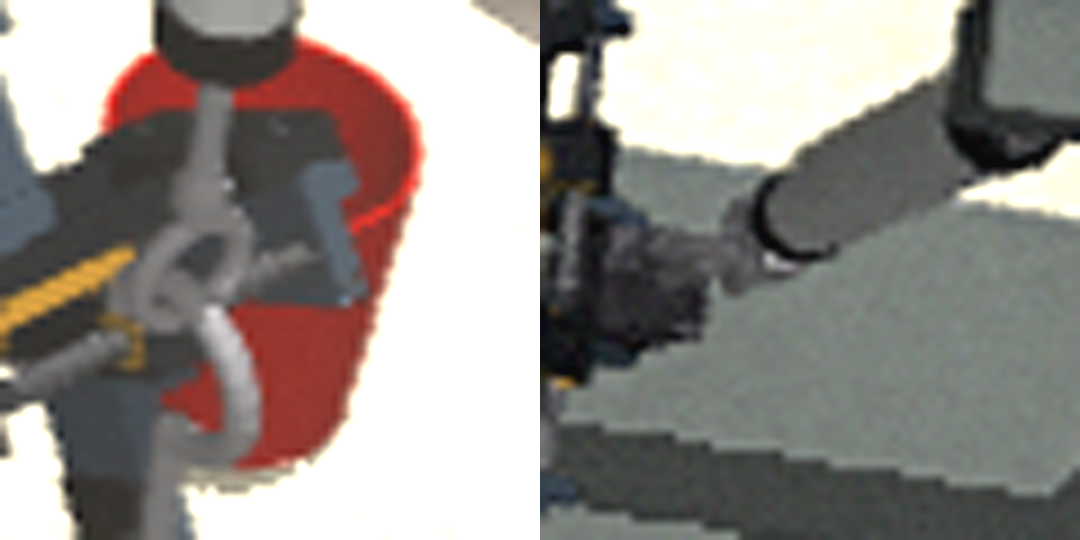

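Emit:
arm_command(targets=[[1, 0.003, -0.0012, 0.004, -0.008], [1, 0.006, -0.0024, 0.008, -0.016], [1, 0.009, -0.0036, 0.012, -0.024], [1, 0.012, -0.0048, 0.016, -0.032], [1, 0.015, -0.006, 0.02, -0.04], [1, 0.018, -0.0072, 0.024, -0.05], [1, 0.021, -0.0085, 0.028, -0.06], [1, 0.024, -0.009, 0.032, -0.06]])

```text
time_s: 28.3
ee_pos: [535.5, -193.8, 114.7]
ee_rot: [-180.0, 37.0, 84.9]
force: [-2.0, 0.3, -0.9]
gripper_width: 34.2
```

```bash
python3 -c "
from zoom import *
zoom('18',(315,220,80,120),(350,190,60,60),5)"
```

```text
t 28.3 q [ -0.43  25.48 105.36 -43.3   61.    30.44] p [ 535.51 -193.83  114.68] e [-179.98   37.     84.88] F [-2.03  0.25 -0.85] w 34.15757738438852
toolz [-0.05 -0.6  -0.8 ] y [ 1.   -0.09 -0.  ]
az -95.15716157881371 tilt 37.00407284368792 turn -179.97276659598793
[ 0.48 -0.03 -0.19]
```

View pics/z18.png

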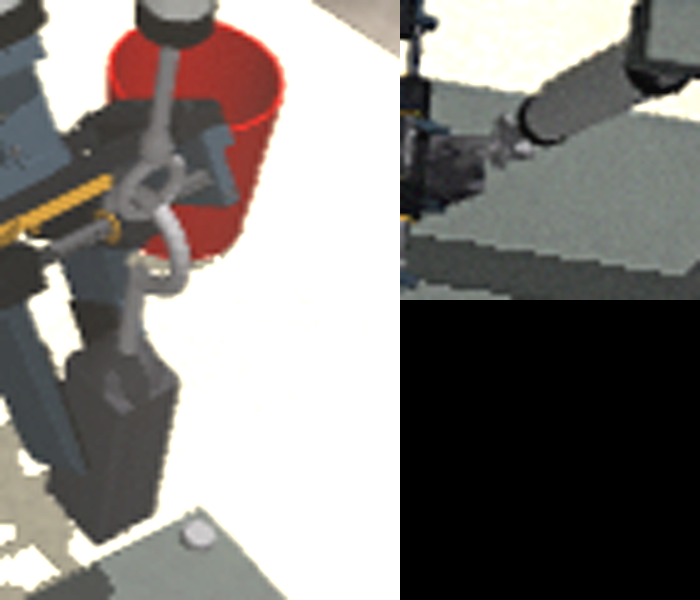

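Emit:
arm_command(targets=[[1, 0.001, -0.002, 0.0015, 0], [1, 0.002, -0.004, 0.003, 0], [1, 0.003, -0.006, 0.004, 0], [1, 0.003, -0.006, 0.004, 0]])

```text
time_s: 28.73
ee_pos: [533.9, -193.5, 112.4]
ee_rot: [179.9, 37.0, 84.9]
force: [5.6, 0.3, -0.2]
gripper_width: 33.8
```

```bash
python3 -c "
from h import *
s,R=rep();print(s['torque'])"
```

```text
t 28.7333 q [ -0.39  25.46 105.84 -43.55  60.55  30.83] p [ 533.91 -193.5   112.35] e [179.89  37.    84.93] F [ 5.56  0.27 -0.22] w 33.75997059479372
toolz [-0.05 -0.6  -0.8 ] y [ 1.   -0.09  0.  ]
az -94.88916919353746 tilt 37.000984690447204 turn 179.85453712318682
[0.35 0.   0.59]
```

Emit:
arm_command(targets=[[1, 0, 0.0025, 0, 0], [1, 0, 0.0025, 0, 0], [1, 0, 0.0025, 0, 0]])

```text
time_s: 28.98
ee_pos: [534.9, -193.6, 112.3]
ee_rot: [179.9, 37.0, 84.9]
force: [1.7, 0.1, -1.0]
gripper_width: 34.2
```

```bash
python3 -c "
from zoom import *
zoom('19',(315,220,80,120),(350,190,60,60),5)
print(env.state()['force'])"
```

```text
t 28.9833 q [ -0.4   25.55 105.68 -43.51  60.62  30.77] p [ 534.93 -193.62  112.35] e [179.91  37.    84.91] F [ 1.67  0.13 -0.95] w 34.192822717254174
toolz [-0.05 -0.6  -0.8 ] y [ 1.   -0.09  0.  ]
az -94.93975529333818 tilt 37.002697147415574 turn 179.88129803321453
[0.39 0.01 0.18]
[ 1.7   0.9  -0.85]
```

View pics/z19.png

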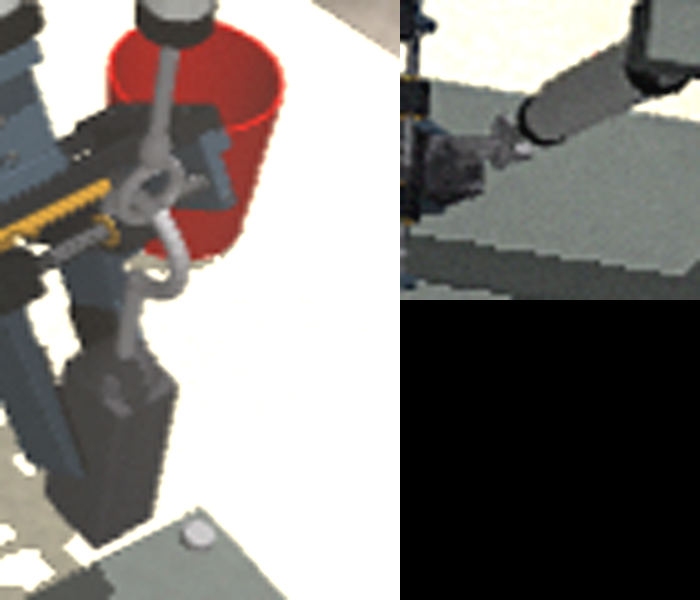

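Emit:
arm_command(targets=[[1, 0.001, 0.0005, 0.0013, 0], [1, 0.0024, 0.001, 0.0032, 0], [1, 0.0036, 0.001, 0.0048, 0], [1, 0.0048, 0.001, 0.0064, 0], [1, 0.006, 0.001, 0.008, 0], [1, 0.0072, 0.001, 0.0096, 0], [1, 0.0072, 0.001, 0.0096, 0]], squeeze=6)

```text
time_s: 29.67
ee_pos: [535.1, -193.7, 106.1]
ee_rot: [180.0, 37.0, 84.9]
force: [-0.6, -0.0, 1.2]
gripper_width: 33.9
```

```bash
python3 -c "
from h import *
s,R=rep();print(s['torque'])"
```

```text
t 29.6667 q [ -0.41  26.04 105.99 -43.81  60.07  31.37] p [ 535.15 -193.71  106.08] e [179.96  37.01  84.93] F [-0.57 -0.04  1.22] w 33.92222704476841
toolz [-0.05 -0.6  -0.8 ] y [ 1.   -0.09  0.  ]
az -94.99587465443932 tilt 37.00517819124389 turn 179.9424454753785
[ 0.32  0.06 -0.11]
```

Emit:
arm_command(targets=[[1, 0, 0, 0, 0]])

```text
time_s: 29.75
ee_pos: [535.1, -193.8, 106.1]
ee_rot: [180.0, 37.0, 84.9]
force: [-0.1, 0.3, 0.7]
gripper_width: 33.8
```

Emit:
arm_command(targets=[[1, 0, 0, 0, 0]])

```text
time_s: 29.83
ee_pos: [535.1, -193.8, 106.1]
ee_rot: [180.0, 37.0, 84.9]
force: [-0.2, 0.0, 1.2]
gripper_width: 33.9
```

Emit:
arm_command(targets=[[1, 0, 0, 0, 0]])

```text
time_s: 29.92
ee_pos: [535.1, -193.8, 106.2]
ee_rot: [180.0, 37.0, 84.9]
force: [-0.3, 0.5, 0.3]
gripper_width: 34.2
```

Emit:
arm_command(targets=[[1, 0, 0, 0, 0]])

```text
time_s: 30.0
ee_pos: [535.1, -193.8, 106.2]
ee_rot: [180.0, 37.0, 84.9]
force: [-0.1, 0.4, -0.1]
gripper_width: 33.7
```

Emit:
arm_command(targets=[[1, -0.0015, 0, -0.002, 0], [1, -0.003, 0, -0.004, 0], [1, -0.003, 0, -0.004, 0], [1, -0.003, 0, -0.004, 0], [1, -0.003, 0, -0.004, 0], [1, -0.003, 0, -0.004, 0]], squeeze=3)

```text
time_s: 30.5
ee_pos: [535.1, -193.8, 108.7]
ee_rot: [180.0, 37.0, 84.9]
force: [-0.3, -0.3, 1.0]
gripper_width: 34.1
```

```bash
python3 -c "
from zoom import *
zoom('20',(315,220,80,120),(350,190,60,60),5)
print(env.state()['force'])"
```

```text
t 30.5 q [ -0.41  25.85 105.84 -43.69  60.32  31.11] p [ 535.13 -193.78  108.71] e [179.95  37.02  84.92] F [-0.33 -0.26  0.96] w 34.1151049389448
toolz [-0.05 -0.6  -0.8 ] y [ 1.   -0.09  0.  ]
az -94.99357134171156 tilt 37.0185192154273 turn 179.93393546567142
[0.32 0.07 0.03]
[ 0.56 -0.33 -0.24]
```

View pics/z20.png

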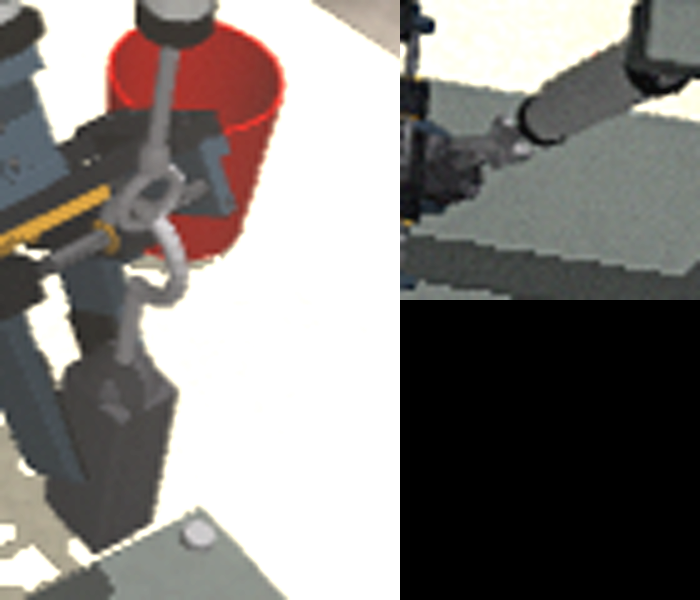

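Emit:
arm_command(targets=[[1, 0.0008, 0, 0.001, 0], [1, 0.0008, 0, 0.001, 0], [1, 0.0008, 0, 0.001, 0], [0.6, 0.0008, 0, 0.001, 0], [0.58, 0.0008, 0, 0.001, 0], [0.56, 0.0008, 0, 0.001, 0], [0.5, 0.0008, 0, 0.001, 0], [0.4, 0.0008, 0, 0.001, 0]])

```text
time_s: 31.27
ee_pos: [535.1, -193.8, 108.1]
ee_rot: [180.0, 37.0, 84.9]
force: [-0.2, 0.7, 0.6]
gripper_width: 49.4
```

```bash
python3 -c "
from zoom import *
zoom('21',(315,220,80,120),(350,190,60,60),5)
print(env.state()['force'])"
```

```text
t 31.2667 q [ -0.41  25.9  105.88 -43.72  60.27  31.18] p [ 535.15 -193.75  108.07] e [179.95  37.02  84.92] F [-0.16  0.66  0.62] w 49.37204667209232
toolz [-0.05 -0.6  -0.8 ] y [ 1.   -0.09  0.  ]
az -94.99628951937662 tilt 37.01890509164426 turn 179.93471734676953
[ 0.3   0.02 -0.04]
[-0.29 -0.28 -0.19]
```

View pics/z21.png

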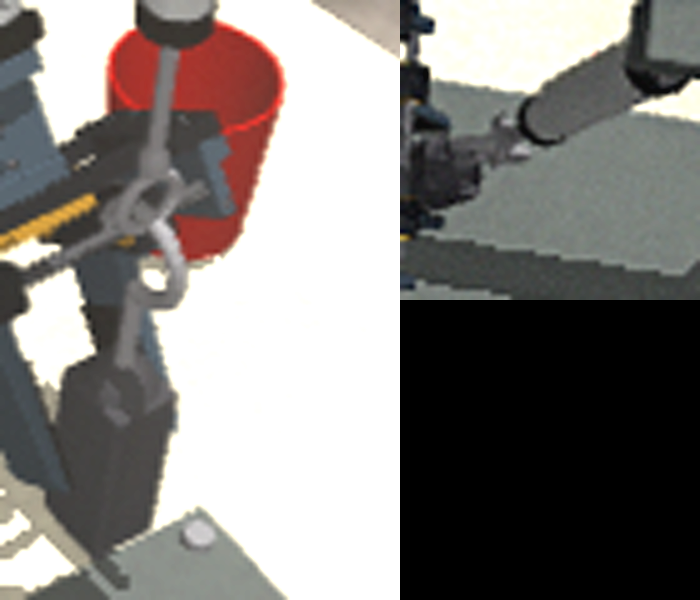

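Emit:
arm_command(targets=[[0, 0, 0, 0, 0], [0, 0, 0, 0, 0], [0, 0, 0, 0, 0], [0, 0, 0, 0, 0], [0, 0, 0, 0, 0], [0, 0, 0, 0, 0]])

```text
time_s: 31.87
ee_pos: [535.1, -193.7, 108.1]
ee_rot: [180.0, 37.0, 84.9]
force: [-0.8, -0.8, 0.6]
gripper_width: 90.3
```

```bash
python3 -c "
from zoom import *
zoom('22',(315,220,80,120),(350,190,60,60),5)
im=env.grab_frame('wrist')[:,:,::-1];cv2.imwrite('pics/w22.png',cv2.convertScaleAbs(im,alpha=1.6,beta=0))
print(env.state()['force'])"
```

```text
t 31.8667 q [ -0.41  25.9  105.88 -43.72  60.27  31.18] p [ 535.14 -193.75  108.08] e [179.95  37.02  84.92] F [-0.79 -0.82  0.56] w 90.32216938234109
toolz [-0.05 -0.6  -0.8 ] y [ 1.   -0.09  0.  ]
az -94.99820783636665 tilt 37.02057705881545 turn 179.93836224796325
[ 0.35  0.   -0.01]
[ 0.32 -0.67  0.32]
```

View pics/z22.png

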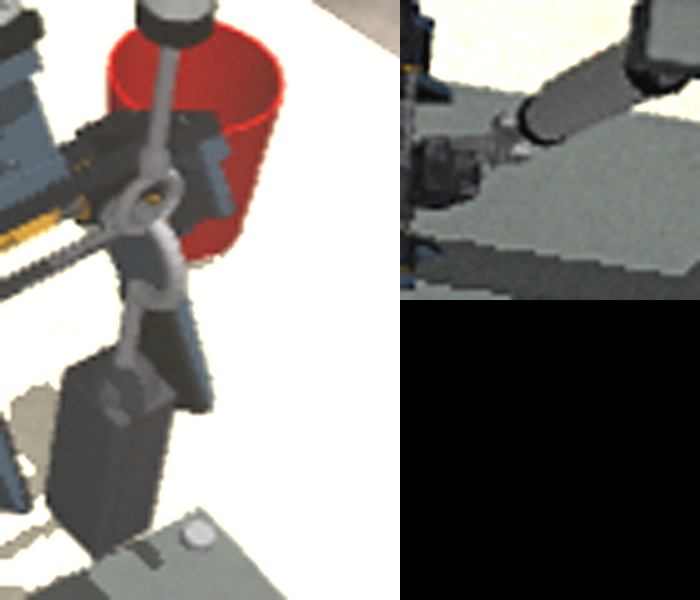

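View pics/w22.png

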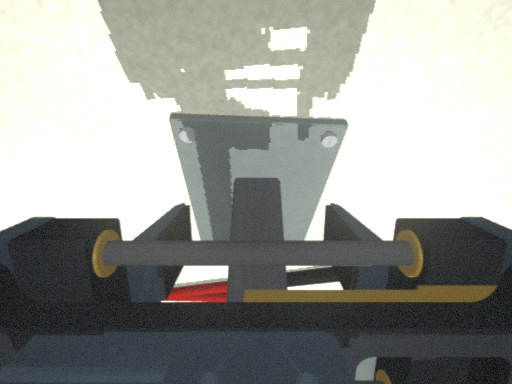

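Emit:
arm_command(targets=[[0, 0, 0, -0.03, 0], [0, 0, 0, -0.07, 0], [0, 0, 0, -0.12, 0], [0, 0, 0, -0.17, 0], [0, 0, 0, -0.22, 0], [0, 0, 0, -0.27, 0], [0, 0, 0, -0.32, 0], [0, 0, 0, -0.36, 0]])

```text
time_s: 32.68
ee_pos: [544.8, -84.7, 253.4]
ee_rot: [179.8, 37.0, 84.9]
force: [0.5, -0.6, -0.0]
gripper_width: 91.2
```

```bash
python3 -c "
from zoom import *
zoom('23',(315,180,80,160),(340,170,80,80),4)
print(env.state()['force'])"
```

```text
t 32.6833 q [ 10.56  19.29  92.37 -35.9   81.59  25.29] p [544.84 -84.75 253.39] e [179.85  36.99  84.89] F [ 0.47 -0.6  -0.  ] w 91.15780573141825
toolz [-0.05 -0.6  -0.8 ] y [ 1.   -0.09  0.  ]
az -94.852106844874 tilt 36.99062559592658 turn 179.79718831956058
[ 0.31 -0.   -0.01]
[-0.37 -0.96  0.64]
```

View pics/z23.png

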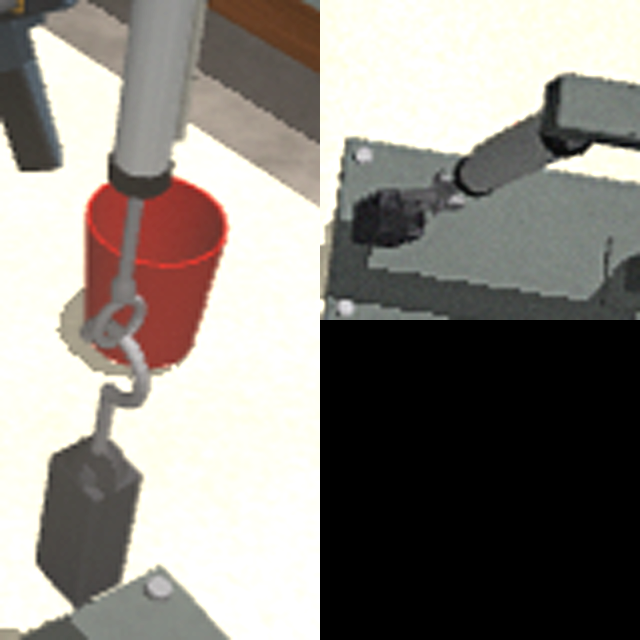

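View pics/side23.png

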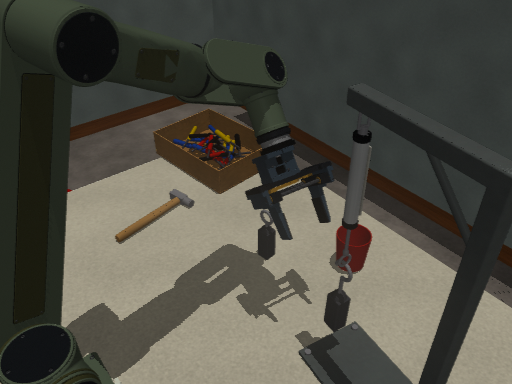

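Emit:
arm_command(targets=[[0, 0, 0, -0.05, 0], [0, 0, 0, -0.1, 0], [0, 0, 0, -0.15, 0], [0, 0, 0, -0.15, 0], [0, 0, 0, -0.15, 0]])

```text
time_s: 33.2
ee_pos: [549.8, -39.6, 313.6]
ee_rot: [179.5, 36.9, 84.8]
force: [0.5, -0.3, -0.6]
gripper_width: 91.2
```

```bash
cat > still.py <<'E'
from h import *
fr=[]
for i in range(8): fr.append(env.grab_frame("side")[225:340,320:365].astype(int))
print(env.state()["time_s"])
f=np.array(fr).mean(3)
for i in range(1,8): print(i,np.abs(f[i]-f[0]).mean().round(2),end=" ")
for g in (f[0],f[3],f[7]):
    m=(g<60)&(np.arange(115)[:,None]>55);ys,xs=np.nonzero(m);print(xs.mean().round(2),ys.mean().round(2),m.sum())
cv2.imwrite("pics/still.png",cv2.resize(fr[-1][:,:,::-1].astype(np.uint8),None,fx=5,fy=5))
E
python3 still.py
```

```text
33.6
1 0.47 2 0.46 3 0.46 4 0.47 5 0.47 6 0.46 7 0.46 16.07 85.76 887
16.07 85.69 889
16.08 85.7 889
```

Emit:
arm_command(targets=[[0, 0, 0, 0, 0], [0, 0, 0, 0, 0], [0, 0, 0, 0, 0], [0, 0, 0, 0, 0], [0, 0, 0, 0, 0], [0, 0, 0, 0, 0], [0, 0, 0, 0, 0], [0, 0, 0, 0, 0]])

```text
time_s: 34.27
ee_pos: [549.5, -39.9, 313.6]
ee_rot: [179.6, 37.0, 84.8]
force: [0.1, -0.2, -0.1]
gripper_width: 91.0
```

```bash
python3 still.py; python3 -c "
from h import *
for n in('side','top'): cv2.imwrite(f'pics/{n}24.png',env.grab_frame(n)[:,:,::-1])
i=cv2.imread('pics/side24.png')[230:340,315:375];cv2.imwrite('pics/z24.png',cv2.convertScaleAbs(cv2.resize(i,None,fx=5,fy=5,interpolation=2),alpha=1.7,beta=10))
a=cv2.imread('pics/top0.png').astype(int);b=cv2.imread('pics/top24.png').astype(int)
for nm,(x0,y0,x1,y1) in dict(hammer=(135,210,170,300),ring=(245,192,270,220),bucket=(288,140,325,178)).items(): print(nm,np.abs(a-b)[y0:y1,x0:x1].mean())
"
```

```text
34.6667
1 0.46 2 0.45 3 0.45 4 0.46 5 0.46 6 0.45 7 0.45 16.06 85.8 885
16.08 85.71 889
16.08 85.68 890
hammer 17.736190476190476
ring 56.80047619047619
bucket 21.623992413466098
```

View pics/z24.png

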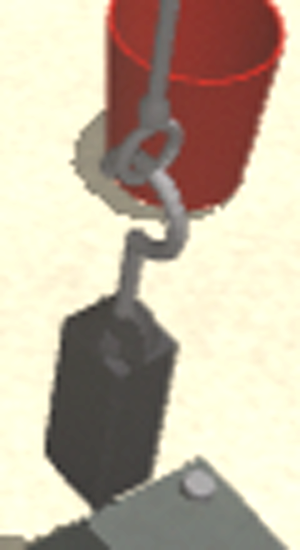

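View pics/top24.png

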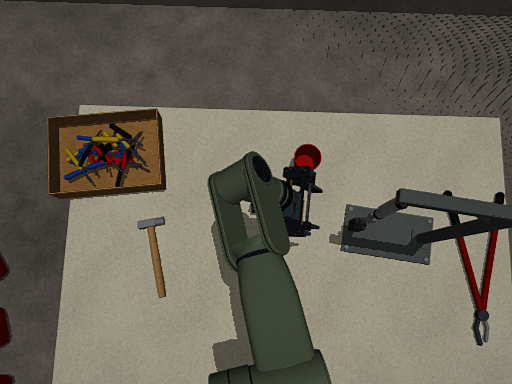

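```bash
python3 -c "
from workcell import env
print(env.job_done());print(env.state()['time_s'])"
```

```text
the job is handed in; nothing more can be done
None
the job is handed in; nothing more can be done
```

The counterweight with the open hook now hangs on the eye by the bow of its hook, still and free. I handed the job in at about 35 s, with the gripper well clear.

**How it was done**
- **Tilting the tool:** With the tool pointing straight down, the gripper body would have hit the balance tube. Moves only turn the tool about its own axis, so I pushed the arm against its reach limit in small steps. That gave about 37° of tilt, with the gripper coming in from the left. Part of this was done behind the robot, outside the fixed cameras' views; the wrist camera and the force readings showed no contact there.
- **Gripping:** On the first close the block jammed askew, about 36 mm wide across the jaws. I opened, pushed it square with one finger (moving it about 20 mm on the table) and gripped again at 34 mm.
- **Threading and lowering:** I passed the hook tip through the eye from the right and lowered in small steps. The gripper was opened only once the measured load was near zero.

**Last checks**
- **Stillness:** Eight frames at 33.6 s and eight more at 34.7 s show no swing or bounce beyond 0.1 pixel.
- **Load:** The gripper felt about 5.2 N while carrying the weight, so it is roughly 0.53 kg. That should pull the rod down about 35 mm, well short of the stop. I worked this out from the force and did not read the pointer.
- **Other things on the table:** The hammer and bucket look unmoved. The arm partly hid the ring weight in the last top view, and pixel differences there were only from the arm and its shadow. The last side view in which it showed, at 32.7 s, had it in its place.

**What was less clean**
- While lowering, the hook pressed sideways on the ring with up to about 5.6 N until I re-centred it.
- I also went 1 to 2 mm too low and came back up before releasing.
- Camera estimates of the hook's lean disagreed (0° to 14°). I trusted the shank direction, about 0°, and the threading bore that out.

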